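# Build the pour-over stack on the coffee scale

### The arm

A 7-joint arm with a two-finger parallel gripper is mounted at the origin on the work surface. World frame = base frame: x ahead of the robot, y to its left, z up, the work surface at z = 0. Lengths are in m, angles in rad, forces in N, time in s.
With the tool pointing down it reaches from about 0.4 to 0.85 m from the base axis. Payload 4.5 kg.
Tool frame: the origin (TCP) lies on the front face of the gripper's body, between the roots of the fingers; the fingertips stand 73 mm ahead of it and the grasp point (between the pads) lies 54 mm ahead of it; z points along the fingers, y is the direction in which the jaws open and shut (so a half turn about z gives the same grasp; the last joint's range is limited). The gripper opens to 85 mm and grips with 20 to 120 N. Pads are 22 mm wide; open, the fingers measure 114 mm over their backs; the gripper's body (76 mm by 85 mm) begins 54 mm behind the grasp point. The pads swing forward as they close: fully open they stand 13 mm farther back than shut.
Start: joints at [-1.277, 0.689, -0.195, 1.565, 0.157, 0.902, -0.215], TCP at [0.161, 0.604, 0.304] pointing down, gripper open.
Joint ranges: [-3.01, 3.01], [-0.46, 2.08], [-1.47, 1.51], [0.13, 2.56], [-1, 4.14], [0.04, 2.09], [-2.66, 2.66]. Speed limits (rad/s): [2.57, 2.57, 3.14, 3.14, 3.14, 3.14, 3.14].

### API

Orientations are given as a unit quaternion [x, y, z, w].
In Python, from plant import arm gives the robot as it stands.
- The arm moves only by the tool drive_tool, never from a script. Its argument "targets" is a list of rows, each a list of 7 numbers: the shift along the tool's x, y, z in m, then the turn, a rotation vector about the tool's x, y, z in degrees, then the opening, from -1 (shut) to 1 (fully open). A call has exactly 10 rows; each row is the pose to reach, as a shift and turn from the pose commanded when the call began, along the tool's axes at that moment; what a row does not reach only later rows make up. A row lasts 1/12 s, in which the tool goes at most 41.7 mm and 7.16 degrees, less where a joint would pass 70% of its speed; a pose out of reach is approached as far as the arm can. A call with a gripper value outside its range is refused whole. The fingers move at their own pace and stop on an object; the grip force is fixed at half the most. Time passes only in rows, so rows that repeat a pose let the fingers close, or fill a call up. It gives the time, the measured TCP pose, the force and the opening at its end, in the units of the state.
- arm.state(): the state, without advancing time (a new reading comes with each control period).
- arm.camera(name): name is "scene" or "side" or "wrist"; returns (picture, depth): 384x512x3 uint8, red, green, blue; 384x512 float32, m along the optical axis (not along the pixel's ray), 0 where there is no reading.
- arm.get_calibration(name): a dict with "K" (3x3 intrinsics, pixels), "rvec" (rotation vector, rad) and "tvec" (3), from world to camera coordinates, as OpenCV has them. Camera axes: x right, y down, z forward; pixel columns grow to the right and rows downward; lengths in m; the calibration is good to about 2 mm. A picture is of the moment at which its call begins: read the wrist's pose just before it. get_calibration takes no time and is no camera call; for the wrist camera it gives the pose at the moment of the call.
- arm.hand_in(): hands the job in, once; it reports no verdict.
The state is a dict: "clock": time; "qpos": joint angles; "dq": joint speeds; "joint_efforts": joint torques, N m; "eef_pos": TCP position; "orientation": TCP orientation; "contact_force": force on the tool from outside, world axes, zero at the start; "wrist_torque": the same for the moment, N m; "width": opening from 0.0 (shut) to 1.0 (fully open).
Only numpy, scipy, OpenCV 4.12 (cv2) and the standard library are available. Lean on these libraries where they do the work, as an engineer would, in place of code of your own. Each camera call takes 0.05 s, during which the arm holds its last target.

### The job

Set up a pour-over on the kitchen scale, one piece at a time and in this order: the green coaster flat in the middle of the steel weighing plate, the clear glass cup centred on the coaster, the grey dripper seated on the cup with its foot in the cup's mouth, and last the steel filter seated in the dripper. The glass cup stands in a tight row with two other cups, so take it through the open sides of the row; set the cup, dripper and filter down gently rather than dropping them, and leave the other two cups and the aluminium tin standing where they are.

Things in the scene. Friction and masses are not known exactly. Their poses are not given: they have to be found in the camera images.
- scale: Flat black kitchen scale, fixed, with a square steel weighing plate 124 x 124 mm whose top is 25 mm above the counter. Origin: on the counter, under the centre of the plate; z up. The black housing (19 mm high) reaches 106 mm to its -x (strip with a small display) and 69 mm to its +x, and is 136 mm wide in y.
- tray: Low bamboo tray, fixed, 250 mm (its x) by 100 mm (its y), rim 18 mm high, 6 mm thick floor and walls. Origin: centre of the underside; z up. Three cups stand in it in a row along its x, centres 74 mm apart, so only 14 mm lies between neighbours; the sides of the row (along the tray's y) are open.
- coaster: Green round silicone coaster, 66 mm diameter, 10 mm thick, lying flat on the counter. Origin: centre of the underside; z up.
- cup: Clear glass cup, straight round wall, 60 mm outside and 52 mm inside diameter, 80 mm high, inner floor 10 mm up, no handle. It stands on the tray's floor in any of the three places of the row. Origin: centre of the underside; z up.
- dripper: Slate-grey dripper, 66 mm high. From below: foot 43 mm diameter, 8 mm high (goes into a cup's mouth); flange 76 mm diameter, 8 to 14 mm up (rests on the cup's rim); open body 56 mm diameter at 14 mm, 66 at the rim, wall 5. An 8 mm thick ear handle reaches 53 mm out to its +y: grip the body across its x. Origin: centre of the foot's underside; z up. Seated, its origin is 72 mm above the cup's.
- filter: Stainless steel filter insert, 60 mm high, standing. From below: perforated taper, 36 mm diameter at the foot, 50 at 30 mm; flange 68 mm diameter, 30 to 34 mm up; upright collar 50 mm diameter, 34 to 60 mm up, to grip it by. Origin: centre of the foot's underside; z up. Seated, the taper is in the dripper and the flange on its rim, its origin 36 mm above the dripper's.
- mug_white: White ceramic cup without handle, 60 mm diameter, 75 mm high, in the tray's row; stays there. Origin: centre of the underside; z up.
- mug_terracotta: Terracotta-coloured cup without handle, 60 mm diameter, 75 mm high, in the tray's row; stays there. Origin: centre of the underside; z up.
- tin: Closed round aluminium tin, 68 mm diameter, 60 mm high, on the counter; stays where it is. Origin: centre of the underside; z up.

How it is judged:
On the way, in this order (a step that is already met when the one before it is completed fails the run):
1. The green coaster lies flat on the middle of the scale, let go (horizontal distance between coaster and scale below 0.012 m and angle between coaster's own z axis and vertical below 0.1 rad and z of coaster in the frame of scale between 0.02 and 0.03 m and contact force between the fingers and coaster below 0.1 N and linear speed of coaster below 0.03 m/s), for 0.2 s.
2. The glass cup stands upright on the coaster, let go (horizontal distance between cup and coaster below 0.01 m and angle between cup's own z axis and vertical below 0.1 rad and z of cup in the frame of coaster between 0.005 and 0.015 m and contact force between the fingers and cup below 0.1 N and linear speed of cup below 0.03 m/s), for 0.2 s.
3. The dripper sits on the cup, its foot inside the mouth, let go (horizontal distance between dripper and cup below 0.008 m and angle between dripper's own z axis and vertical below 0.1 rad and z of dripper in the frame of cup between 0.067 and 0.077 m and contact force between the fingers and dripper below 0.1 N and linear speed of dripper below 0.03 m/s), for 0.2 s.
4. The steel filter hangs in the dripper, its flange on the dripper's rim, let go (horizontal distance between filter and dripper below 0.008 m and angle between filter's own z axis and vertical below 0.1 rad and z of filter in the frame of dripper between 0.031 and 0.041 m and contact force between the fingers and filter below 0.1 N and linear speed of filter below 0.03 m/s), for 0.2 s.
At the end, for the whole second after the job is handed in: Stacked on the scale: coaster (centre within 12 mm of the plate's), cup (10 mm, on the coaster), dripper (8 mm, on the cup), filter (8 mm, in the dripper); each within 0.1 rad of upright, 5 mm of seated height, let go, at rest. Other cups and tin upright, within 20 mm of their start (all of step 1 and all of step 2 and all of step 3 and all of step 4 and distance of each of mug_white, mug_terracotta, tin from where it was at the start of the episode below 0.02 m and angle between each of mug_white, mug_terracotta, tin's own z axis and vertical below 0.15 rad); the robot touches nothing.
It fails at once if Another cup or the tin is pushed more than 20 mm away or tipped over (distance of any of mug_white, mug_terracotta, tin from where it was at the start of the episode above 0.02 m or angle between any of mug_white, mug_terracotta, tin's own z axis and vertical above 0.3 rad).
It fails at once if The cup is dropped: it comes down within 40 mm of its seat faster than 0.5 m/s (horizontal distance between cup and coaster below 0.02 m and z of cup in the frame of coaster between 0 and 0.05 m and linear speed of cup above 0.5 m/s).
It fails at once if The dripper is dropped: it comes down within 40 mm of its seat faster than 0.5 m/s (horizontal distance between dripper and cup below 0.02 m and z of dripper in the frame of cup between 0.062 and 0.112 m and linear speed of dripper above 0.5 m/s).
It fails at once if The filter is dropped: it comes down within 40 mm of its seat faster than 0.5 m/s (horizontal distance between filter and dripper below 0.02 m and z of filter in the frame of dripper between 0.026 and 0.076 m and linear speed of filter above 0.5 m/s).
It also fails if it takes over 128 s, if anything falls off the work surface, if the arm or the gripper's body presses on something with over 40 N, if the wrist force passes 120 N, or if a joint passes its speed limit or range.

## Working session

There is one attempt and no reset: what is moved stays moved. The work goes in short steps, Python scripts to look and compute and a tool call to move; the robot and the scene stay as the last step left them, time stands still between calls to the robot, and variables do not carry over. Pictures are saved under pics/ and viewed, and the job is handed in when it is done.

Besides the shell and the picture viewer there is one more tool, called after "Call:" as name(argument=value, ...), one argument or row to a line, values as JSON. drive_tool: Moves the arm, as the interface text tells. Its arguments: {"type":"object","properties":{"targets":{"type":"array"}},"required":["targets"]}

```bash
mkdir -p pics; ls; python3 - <<'E'
from plant import arm
import cv2,numpy as np
print(arm.state())
for n in ["scene","side","wrist"]:
    c=arm.get_calibration(n);print(n,c)
    p,d=arm.camera(n); cv2.imwrite(f"pics/{n}0.png",p[:,:,::-1]); np.save(f"pics/{n}0d.npy",d)
E
```

```text
pics
{'clock': 0.0, 'qpos': array([-1.27719575,  0.68999726, -0.19448534,  1.56637623,  0.15728297,
        0.90250432, -0.21514721]), 'dq': array([-2.22366728e-04,  1.28924876e-03,  2.08312928e-04, -1.43101402e-03,
       -4.13671480e-04,  2.03868156e-03, -3.93485032e-05]), 'joint_efforts': array([-5.54294138e-05, -5.39612031e+01, -1.26670104e+00, -1.58543551e+01,
        9.09643772e-03,  9.42669081e-03,  2.29076150e-06]), 'eef_pos': array([0.16046978, 0.60349731, 0.30306633]), 'orientation': array([ 1.29531003e-01,  9.91574919e-01, -9.47027572e-04, -5.12929519e-05]), 'contact_force': array([-0.09470922,  0.29568294,  0.3262687 ]), 'wrist_torque': array([0.05446857, 0.02052569, 0.00892284]), 'width': 0.999019438627394}
scene {'K': array([[364.41894477,   0.        , 260.97257602],
       [  0.        , 364.41894477, 190.26343159],
       [  0.        ,   0.        ,   1.        ]]), 'rvec': array([ 2.18760454,  0.93537048, -0.41340184]), 'tvec': array([-0.38597431, -0.24121072,  1.15379944])}
side {'K': array([[447.14312468,   0.        , 251.79863008],
       [  0.        , 447.14312468, 194.0315116 ],
       [  0.        ,   0.        ,   1.        ]]), 'rvec': array([ 2.3025201 , -0.13272743,  0.05478694]), 'tvec': array([-0.53913767,  0.06066196,  0.95567775])}
wrist {'K': array([[327.62339638,   0.        , 249.67511887],
       [  0.        , 327.62339638, 184.55382223],
       [  0.        ,   0.        ,   1.        ]]), 'rvec': array([-2.30214071, -1.77244477, -0.25078895]), 'tvec': array([-0.62375193, -0.03537643,  0.37862923])}
```

View pics/scene0.png

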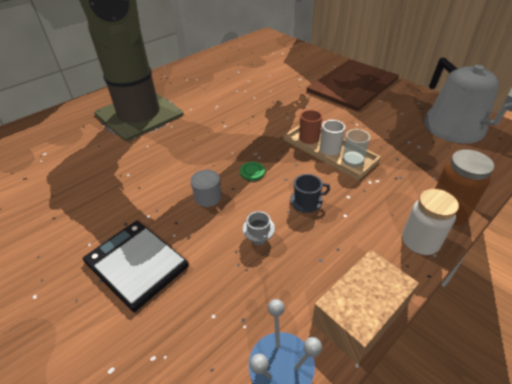

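View pics/side0.png

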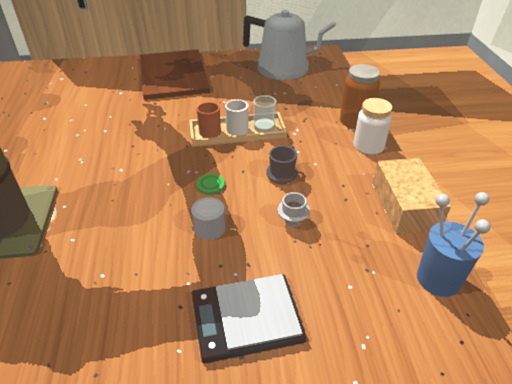

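View pics/wrist0.png

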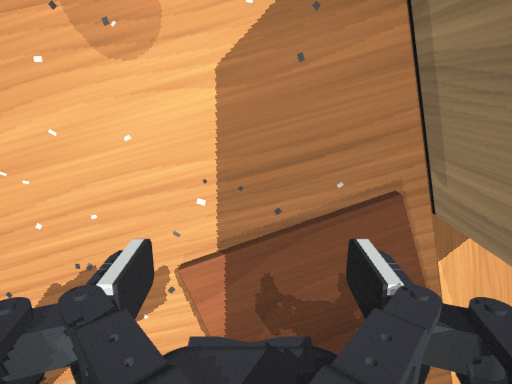

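```bash
cat > h.py <<'E'
import cv2,numpy as np
from scipy.spatial.transform import Rotation as R
def cloud(c,d):
    h,w=d.shape; K=c["K"]; v,u=np.mgrid[:h,:w]
    P=np.stack([(u-K[0,2])/K[0,0]*d,(v-K[1,2])/K[1,1]*d,d],-1)
    Rm=cv2.Rodrigues(c["rvec"])[0]
    W=(P-c["tvec"])@Rm; W[d<=0]=np.nan; return W
def proj(c,X):
    return cv2.projectPoints(np.array(X,float).reshape(-1,1,3),c["rvec"],c["tvec"],c["K"],None)[0].reshape(-1,2)
def fitcirc(p,r=None):
    from scipy.optimize import least_squares
    c0=p.mean(0)
    if r is None:
        s=least_squares(lambda q:np.hypot(*(p-q[:2]).T)-q[2],[*c0,.03],loss='soft_l1',f_scale=.001)
    else: s=least_squares(lambda q:np.hypot(*(p-q[:2]).T)-r,c0,loss='soft_l1',f_scale=.001)
    return s.x
E
python3 - <<'E'
from plant import arm
from h import *
for n in ["scene","side"]:
    c=arm.get_calibration(n); d=np.load(f"pics/{n}0d.npy"); W=cloud(c,d)
    np.save(f"pics/{n}0W.npy",W)
    print(n,"tcp px",proj(c,[[.16,.6,.3],[0,0,0]]))
    pts={"scene":dict(scale=(145,268),coaster=(253,171),tin=(207,177),filt=(258,218),drip=(308,182),terra=(311,116),white=(333,126),glass=(356,138),tray=(373,170)),
     "side":dict(scale=(260,310),coaster=(210,183),tin=(209,207),filt=(294,200),drip=(284,152),terra=(208,110),white=(236,106),glass=(264,102),tray=(260,140))}[n]
    for k,(u,v) in pts.items(): print(k,W[v,u].round(4))
    m=np.abs(W[...,2])<.01; print("ground z",np.nanmedian(W[...,2][m]))
E
```

```text
scene tcp px [[310.29628818 -20.95881375]
 [139.06547163 114.07882421]]
scale [ 0.5396 -0.2897  0.0238]
coaster [0.462  0.0666 0.0093]
tin [ 0.4466 -0.0622  0.0596]
filt [ 0.6087 -0.052   0.0399]
drip [0.6114 0.1053 0.0451]
terra [0.4474 0.3025 0.0609]
white [0.5231 0.305  0.063 ]
glass [0.5967 0.308  0.06  ]
tray [6.688e-01 2.992e-01 3.000e-04]
ground z -0.00012422381638931777
side tcp px [[ 85.80108582 -18.07566979]
 [ -0.45345264 222.41406923]]
scale [ 0.5232 -0.2947  0.0232]
coaster [0.4528 0.0671 0.0082]
tin [ 0.4481 -0.0658  0.0582]
filt [ 0.6278 -0.0446  0.0384]
drip [0.6318 0.1098 0.0501]
terra [0.4614 0.309  0.0556]
white [0.536  0.309  0.0624]
glass [0.6114 0.3134 0.0666]
tray [ 0.5916  0.2375 -0.0017]
ground z -0.0017626571404799618
```

```bash
python3 - <<'E'
from plant import arm
from h import *
a=cv2.imread("pics/scene0.png")[90:260,180:400]; b=cv2.imread("pics/side0.png")[80:250,170:340]
cv2.imwrite("pics/cropA.png",cv2.resize(a,None,fx=3.5,fy=3.5,interpolation=2)); cv2.imwrite("pics/cropB.png",cv2.resize(b,None,fx=3.5,fy=3.5,interpolation=2))
Ws={n:np.load(f"pics/{n}0W.npy") for n in ["scene","side"]}
def sel(n,cx,cy,r,z0,z1):
    W=Ws[n].reshape(-1,3); m=(np.hypot(W[:,0]-cx,W[:,1]-cy)<r)&(W[:,2]>z0)&(W[:,2]<z1); return W[m]
for n in Ws:
    print(n)
    p=sel(n,.458,.067,.06,.006,.013); 
    (c,rad)=cv2.minEnclosingCircle(p[:,:2].astype(np.float32)); print("coaster",len(p),p.mean(0).round(4),np.round(c,4),round(rad,4))
    p=sel(n,.447,-.064,.07,.055,.065); (c,rad)=cv2.minEnclosingCircle(p[:,:2].astype(np.float32)); print("tin",len(p),p.mean(0).round(4),np.round(c,4),round(rad,4))
    for k,x,y,z0,z1,r in [("terra",.455,.31,.025,.07,.03),("white",.53,.31,.025,.07,.03),("glass",.605,.31,.025,.08,.03),("tinw",.447,-.064,.01,.05,.034)]:
        p=sel(n,x,y,.042,z0,z1); 
        if len(p)>5: print(k,len(p),fitcirc(p[:,:2],r).round(4), fitcirc(p[:,:2]).round(4),p[:,2].max())
    p=sel(n,.53,-.29,.12,.022,.03); p2=p[:,:2].astype(np.float32); print("plate",cv2.minAreaRect(p2))
    p=sel(n,.53,-.29,.2,.012,.03); p2=p[:,:2].astype(np.float32); print("scale",cv2.minAreaRect(p2))
    p=sel(n,.53,.31,.15,.012,.022); p2=p[:,:2].astype(np.float32); print("tray",cv2.minAreaRect(p2))
E
```

```text
scene
coaster 360 [0.4577 0.0649 0.0098] [0.4562 0.067 ] 0.034
tin 490 [ 0.45   -0.0729  0.0598] [ 0.4484 -0.0709] 0.0353
terra 101 [0.4651 0.2758] [0.4648 0.2775 0.0286] 0.06992005209207504
white 118 [0.5389 0.279 ] [0.5387 0.2808 0.0285] 0.06992095653616802
glass 179 [0.6122 0.2822] [0.6125 0.2842 0.0284] 0.0795218295580234
tinw 331 [ 0.4453 -0.0699] [ 0.4466 -0.0706  0.0327] 0.04940785876702572
plate ((0.5036279559135437, -0.2938927710056305), (0.1639934629201889, 0.12417583912611008), 5.728765487670898)
scale ((0.5015294551849365, -0.2944736182689667), (0.1765158772468567, 0.1362392157316208), 6.021844863891602)
tray ((0.5372283458709717, 0.28131920099258423), (0.25178200006484985, 0.10423050820827484), 3.2727773189544678)
side
coaster 410 [0.4524 0.0665 0.0085] [0.4524 0.0679] 0.0338
tin 633 [ 0.4443 -0.0722  0.0585] [ 0.4456 -0.0693] 0.0353
terra 113 [0.4602 0.2764] [0.4597 0.2798 0.0269] 0.0698432843583635
white 120 [0.5343 0.2799] [0.5334 0.2823 0.0279] 0.06984736104042497
glass 166 [0.6086 0.2839] [0.6072 0.2862 0.028 ] 0.0798814268197036
tinw 423 [ 0.4442 -0.0676] [ 0.4443 -0.0689  0.0329] 0.04987120976849782
plate ((0.5173214673995972, -0.29151880741119385), (0.12386982887983322, 0.12559767067432404), 5.928614139556885)
scale ((0.49870938062667847, -0.294432133436203), (0.17495641112327576, 0.13593482971191406), 5.578525066375732)
tray ((0.5338714122772217, 0.2836986780166626), (0.24939775466918945, 0.10657981038093567), 2.9505279064178467)
```

View pics/cropA.png

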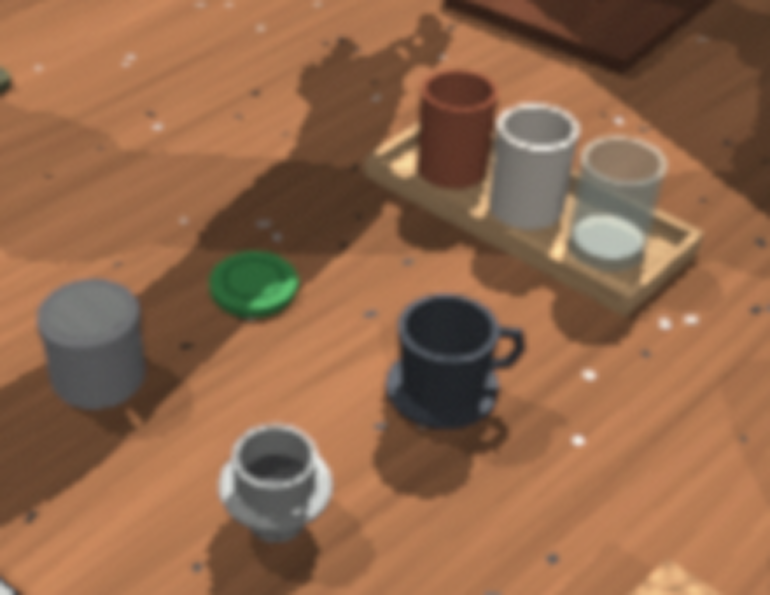

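View pics/cropB.png

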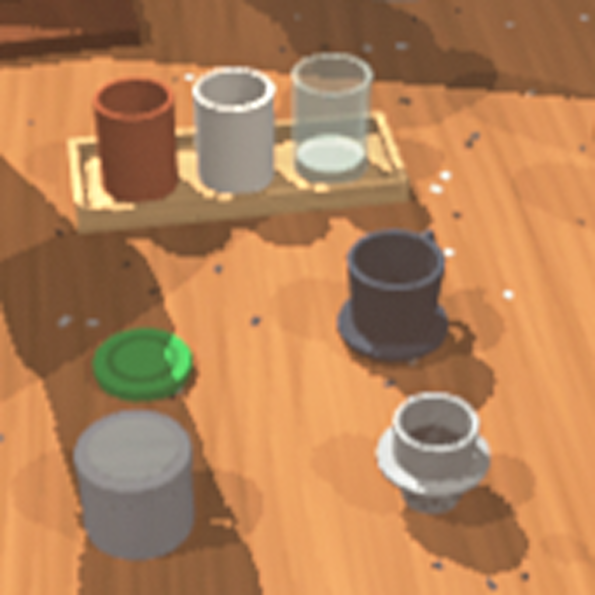

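```bash
python3 - <<'E'
from h import *
Ws={n:np.load(f"pics/{n}0W.npy") for n in ["scene","side"]}
def sel(n,cx,cy,r,z0,z1):
    W=Ws[n].reshape(-1,3); m=(np.hypot(W[:,0]-cx,W[:,1]-cy)<r)&(W[:,2]>z0)&(W[:,2]<z1); return W[m]
for n in Ws:
    p=sel(n,.62,.10,.08,.06,.075); c,r=cv2.minEnclosingCircle(p[:,:2].astype(np.float32)); print(n,"drip rim",len(p),np.round(c,4),r)
    p=sel(n,.62,.10,.08,.02,.055); q=fitcirc(p[:,:2]); print(q)
    c=np.array(c); d=p[:,:2]-q[:2]; rr=np.hypot(*d.T); e=p[rr>.037]; print("ear",len(e),e.round(3)[:12].tolist(), np.degrees(np.arctan2(*d[rr>.037].mean(0)[::-1])))
    p=sel(n,.62,-.045,.06,.055,.065); c,r=cv2.minEnclosingCircle(p[:,:2].astype(np.float32)); print("filt rim",len(p),np.round(c,4),r)
    p=sel(n,.62,-.045,.06,.027,.036); c,r=cv2.minEnclosingCircle(p[:,:2].astype(np.float32)); print("filt flange",len(p),np.round(c,4),r)
E
cat > go.py <<'E'
# usage: go.py x y z yaw  -> shift/turn from current measured pose
import sys
from plant import arm
from h import *
x,y,z,f=map(float,sys.argv[1:5])
s=arm.state(); Rm=R.from_quat(s["orientation"]); M=Rm.as_matrix()
f0=np.degrees(np.arctan2(M[1,1],M[0,1])); f=f0+((f-f0+90)%180-90)
t=np.radians(f); Y=np.array([np.cos(t),np.sin(t),0]); Z=np.array([0,0,-1.]); T=np.stack([np.cross(Y,Z),Y,Z],1)
print("t",round(s["clock"],2),"pos",s["eef_pos"].round(4),"yaw",round(f0,2),"w",round(s["width"],3),"F",s["contact_force"].round(1),"q",s["qpos"].round(2))
print("shift",(M.T@(np.array([x,y,z])-s["eef_pos"])).round(4),"turn",np.degrees((Rm.inv()*R.from_matrix(T)).as_rotvec()).round(2))
E
python3 go.py .454 .067 .25 75
```

```text
scene drip rim 214 [0.6313 0.0876] 0.03885972127318382
[0.62809757 0.08193885 0.02793125]
ear 37 [[0.654, 0.118, 0.05], [0.657, 0.118, 0.051], [0.659, 0.118, 0.053], [0.66, 0.122, 0.051], [0.655, 0.118, 0.047], [0.658, 0.117, 0.05], [0.659, 0.12, 0.049], [0.661, 0.121, 0.049], [0.656, 0.117, 0.045], [0.657, 0.119, 0.045], [0.66, 0.118, 0.047], [0.66, 0.122, 0.045]] 51.27141907038067
filt rim 142 [ 0.6252 -0.0676] 0.026129232719540596
filt flange 275 [ 0.6256 -0.069 ] 0.033963143825531006
side drip rim 163 [0.623  0.0847] 0.03425579145550728
[0.62302252 0.082702   0.02803643]
ear 1 [[0.655, 0.119, 0.053]] 48.91500349237842
filt rim 120 [ 0.6215 -0.0673] 0.026788834482431412
filt flange 331 [ 0.6219 -0.0688] 0.03428972512483597
t 0.15 pos [0.1604 0.6036 0.3033] yaw 75.12 w 1.001 F [ 0.1  0.3 -1. ] q [-1.28  0.69 -0.19  1.57  0.16  0.9  -0.22]
shift [-0.4215 -0.4432  0.0539] turn [-0.08  0.01  0.12]
```

Call:
drive_tool(
  targets=[
    [-0.42,-0.443,0.054,0,0,0,1],
    [-0.42,-0.443,0.054,0,0,0,1],
    [-0.42,-0.443,0.054,0,0,0,1],
    [-0.42,-0.443,0.054,0,0,0,1],
    [-0.42,-0.443,0.054,0,0,0,1],
    [-0.42,-0.443,0.054,0,0,0,1],
    [-0.42,-0.443,0.054,0,0,0,1],
    [-0.42,-0.443,0.054,0,0,0,1],
    [-0.42,-0.443,0.054,0,0,0,1],
    [-0.42,-0.443,0.054,0,0,0,1],
  ],
)

```text
clock: 0.98
eef_pos: [0.3597, 0.2379, 0.2671]
orientation: [0.129, 0.992, 0.0, 0.0]
contact_force: [1.1, -0.0, 0.2]
width: 0.997
```

```bash
python3 go.py .454 .067 .25 75
```

```text
t 0.98 pos [0.3597 0.2379 0.2671] yaw 75.15 w 0.997 F [ 1.1 -0.   0.2] q [-0.53  0.52 -0.24  2.16  0.25  0.48  0.35]
shift [-0.135  -0.141   0.0171] turn [0.01 0.01 0.15]
```

Call:
drive_tool(
  targets=[
    [-0.135,-0.141,0.017,0,0,0,1],
    [-0.135,-0.141,0.017,0,0,0,1],
    [-0.135,-0.141,0.017,0,0,0,1],
    [-0.135,-0.141,0.017,0,0,0,1],
    [-0.135,-0.141,0.017,0,0,0,1],
    [-0.135,-0.141,0.017,0,0,0,1],
    [-0.135,-0.141,0.017,0,0,0,1],
    [-0.135,-0.141,0.017,0,0,0,1],
    [-0.135,-0.141,0.017,0,0,0,1],
    [-0.135,-0.141,0.017,0,0,0,1],
  ],
)

```text
clock: 1.82
eef_pos: [0.4529, 0.0703, 0.2503]
orientation: [0.128, 0.992, 0.0, -0.0]
contact_force: [-1.0, 0.5, -0.3]
width: 1.0
```

```bash
cat > wr.py <<'E'
import sys
from plant import arm
from h import *
k=sys.argv[1]
c=arm.get_calibration("wrist"); s=arm.state(); p,d=arm.camera("wrist")
cv2.imwrite(f"pics/w{k}.png",p[:,:,::-1]); W=cloud(c,d); np.save(f"pics/w{k}W.npy",W)
M=R.from_quat(s["orientation"]).as_matrix(); cam=-cv2.Rodrigues(c["rvec"])[0].T@c["tvec"]
print("tcp",s["eef_pos"].round(4),"cam in tool",(M.T@(cam-s["eef_pos"])).round(4),"ground", np.nanmedian(W[...,2][np.abs(W[...,2])<.006]))
E
python3 wr.py 1; python3 go.py .454 .067 .25 75
python3 - <<'E'
from h import *
W=np.load("pics/w1W.npy").reshape(-1,3)
def sel(cx,cy,r,z0,z1):
    m=(np.hypot(W[:,0]-cx,W[:,1]-cy)<r)&(W[:,2]>z0)&(W[:,2]<z1); return W[m]
for nm,a in dict(coaster=(.454,.067,.06,.006,.013),tin=(.447,-.07,.06,.055,.065)).items():
    p=sel(*a)
    if len(p): print(nm,len(p),p.mean(0).round(4),[np.round(q,4) for q in cv2.minEnclosingCircle(p[:,:2].astype(np.float32))])
E
```

```text
tcp [0.4529 0.0703 0.2503] cam in tool [ 0.0726 -0.0003 -0.0692] ground -0.0007818993458258044
t 1.87 pos [0.4529 0.0701 0.2503] yaw 75.29 w 1.001 F [ 0.6 -0.  -0. ] q [-0.07  0.58 -0.28  2.11  0.32  0.5   0.72]
shift [-0.0018 -0.0028  0.0003] turn [ 0.03 -0.01  0.29]
coaster 3450 [0.4527 0.0696 0.0094] [array([0.4536, 0.0694]), np.float64(0.0329)]
tin 4714 [ 0.444  -0.067   0.0594] [array([ 0.4456, -0.0683]), np.float64(0.0344)]
```

View pics/w1.png

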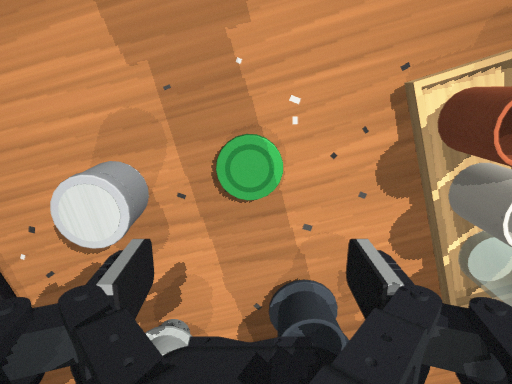

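```bash
python3 go.py .4535 .0693 .068 75
```

```text
t 1.87 pos [0.4529 0.0701 0.2503] yaw 75.29 w 1.001 F [ 0.6 -0.  -0. ] q [-0.07  0.58 -0.28  2.11  0.32  0.5   0.72]
shift [-0.0008 -0.0008  0.1823] turn [ 0.03 -0.01  0.29]
```

Call:
drive_tool(
  targets=[
    [-0.001,-0.001,0.04,0,0,0,1],
    [-0.001,-0.001,0.08,0,0,0,1],
    [-0.001,-0.001,0.11,0,0,0,1],
    [-0.001,-0.001,0.13,0,0,0,1],
    [-0.001,-0.001,0.15,0,0,0,1],
    [-0.001,-0.001,0.16,0,0,0,1],
    [-0.001,-0.001,0.165,0,0,0,1],
    [-0.001,-0.001,0.165,0,0,0,1],
    [-0.001,-0.001,0.165,0,0,0,1],
    [-0.001,-0.001,0.165,0,0,0,1],
  ],
)

```text
clock: 2.7
eef_pos: [0.454, 0.0683, 0.0852]
orientation: [0.128, 0.992, 0.0, -0.0]
contact_force: [0.4, 0.5, -0.4]
width: 1.001
```

```bash
python3 go.py .4535 .0693 .068 75
```

```text
t 2.7 pos [0.454  0.0683 0.0852] yaw 75.24 w 1.001 F [ 0.4  0.5 -0.4] q [-0.23  0.91 -0.04  2.2   0.72  0.04  0.34]
shift [0.0008 0.0008 0.0172] turn [ 0.03 -0.01  0.24]
```

Call:
drive_tool(
  targets=[
    [0.001,0.001,0.006,0,0,0,1],
    [0.001,0.001,0.012,0,0,0,1],
    [0.001,0.001,0.017,0,0,0,1],
    [0.001,0.001,0.017,0,0,0,1],
    [0.001,0.001,0.017,0,0,0,1],
    [0.001,0.001,0.017,0,0,0,0.4],
    [0.001,0.001,0.017,0,0,0,0],
    [0.001,0.001,0.017,0,0,0,-1],
    [0.001,0.001,0.017,0,0,0,-1],
    [0.001,0.001,0.017,0,0,0,-1],
  ],
)

```text
clock: 3.53
eef_pos: [0.4535, 0.0689, 0.0692]
orientation: [0.129, 0.992, 0.0, 0.0]
contact_force: [-0.9, 0.3, 8.9]
width: 0.74
```

```bash
python3 go.py .4535 .0693 .068 75; python3 wr.py 2
```

```text
t 3.53 pos [0.4535 0.0689 0.0692] yaw 75.12 w 0.74 F [-0.9  0.3  8.9] q [-0.21  0.95 -0.06  2.2   1.64  0.05 -0.57]
shift [0.0001 0.0004 0.0012] turn [0.05 0.05 0.12]
tcp [0.4535 0.0689 0.0692] cam in tool [ 0.0726 -0.0003 -0.0692] ground -0.000824819523216593
```

View pics/w2.png

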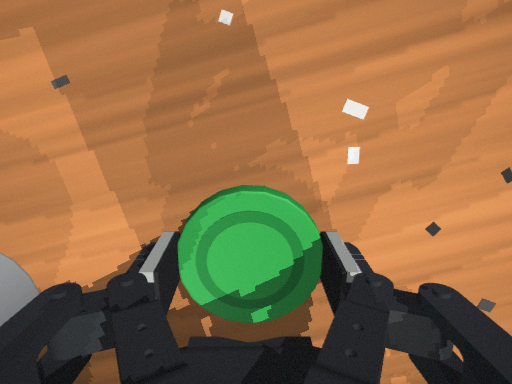

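```bash
python3 - <<'E'
from plant import arm
from h import *
W=np.load("pics/w2W.npy"); s=arm.state(); M=R.from_quat(s["orientation"]).as_matrix()
img=cv2.imread("pics/w2.png"); g=(img[...,1].astype(int)>img[...,2]*1.5)&(img[...,1].astype(int)>img[...,0]*1.3)&(W[...,2]<.02)
p=(W[g]-s["eef_pos"])@M; p=p[(p[:,2]<.063)]; print(len(p),p.min(0),p.max(0),cv2.minEnclosingCircle(p[:,:2].astype(np.float32)))
E
python3 go.py .5185 -.292 .17 75
```

```text
15417 [-0.0331843  -0.03223224  0.04959822] [0.03267411 0.03156292 0.06298521] ((-6.659753125859424e-05, 0.0001012357315630652), 0.03323177620768547)
t 3.58 pos [0.4534 0.0689 0.0692] yaw 75.12 w 0.744 F [-1.5 -0.7  8.4] q [-0.21  0.95 -0.06  2.2   1.64  0.05 -0.57]
shift [-0.1556 -0.332  -0.1009] turn [0.05 0.05 0.12]
```

Call:
drive_tool(
  targets=[
    [0,0,-0.01,0,0,0,-1],
    [0,0,-0.03,0,0,0,-1],
    [0,0,-0.06,0,0,0,-1],
    [0,0,-0.09,0,0,0,-1],
    [0,0,-0.12,0,0,0,-1],
    [0,0,-0.15,0,0,0,-1],
    [0,0,-0.15,0,0,0,-1],
    [0,0,-0.15,0,0,0,-1],
    [0,0,-0.15,0,0,0,-1],
    [0,0,-0.15,0,0,0,-1],
  ],
)

```text
clock: 4.42
eef_pos: [0.4524, 0.0684, 0.2172]
orientation: [0.129, 0.992, -0.0, -0.002]
contact_force: [-0.0, 0.0, -1.1]
width: 0.74
```

```bash
python3 go.py .5185 -.292 .22 75
```

```text
t 4.42 pos [0.4524 0.0684 0.2172] yaw 75.13 w 0.74 F [-0.   0.  -1.1] q [ 0.15  0.7  -0.64  2.13  0.78  0.57  0.24]
shift [-0.1564 -0.3313 -0.0029] turn [-0.07 -0.19  0.13]
```

```bash
python3 go.py .585 -.31 .25 75
```

```text
t 4.42 pos [0.4524 0.0684 0.2172] yaw 75.13 w 0.74 F [-0.   0.  -1.1] q [ 0.15  0.7  -0.64  2.13  0.78  0.57  0.24]
shift [-0.2252 -0.3317 -0.0331] turn [-0.07 -0.19  0.13]
```

Call:
drive_tool(
  targets=[
    [-0.225,-0.332,-0.033,0,0,0,-1],
    [-0.225,-0.332,-0.033,0,0,0,-1],
    [-0.225,-0.332,-0.033,0,0,0,-1],
    [-0.225,-0.332,-0.033,0,0,0,-1],
    [-0.225,-0.332,-0.033,0,0,0,-1],
    [-0.225,-0.332,-0.033,0,0,0,-1],
    [-0.225,-0.332,-0.033,0,0,0,-1],
    [-0.225,-0.332,-0.033,0,0,0,-1],
    [-0.225,-0.332,-0.033,0,0,0,-1],
    [-0.225,-0.332,-0.033,0,0,0,-1],
  ],
)

```text
clock: 5.25
eef_pos: [0.5851, -0.3145, 0.2487]
orientation: [0.131, 0.991, -0.0, -0.002]
contact_force: [0.0, 0.1, 0.0]
width: 0.738
```

```bash
python3 go.py .585 -.31 .25 75
```

```text
t 5.25 pos [ 0.5851 -0.3145  0.2487] yaw 74.93 w 0.738 F [0.  0.1 0. ] q [ 0.79  0.9  -0.76  1.47  0.67  1.05  1.19]
shift [ 0.0012  0.0044 -0.0013] turn [-0.05 -0.18 -0.07]
```

```bash
python3 wr.py 3; python3 - <<'E'
from h import *
W=np.load("pics/w3W.npy"); V=W.reshape(-1,3); img=cv2.imread("pics/w3.png")
m=(np.hypot(W[...,0]-.515,W[...,1]+.292)<.13)&(W[...,2]>.022)&(W[...,2]<.028)
lum=img.mean(-1); b=m&(lum>90)
p=W[b]; r=cv2.minAreaRect(p[:,:2].astype(np.float32)); print(len(p),r,np.median(p[:,2]))
m=(np.hypot(W[...,0]-.5,W[...,1]+.292)<.15)&(W[...,2]>.015)&(W[...,2]<.028)
p=W[m]; print(len(p),cv2.minAreaRect(p[:,:2].astype(np.float32)))
cv2.imwrite("pics/m3.png",(b*255).astype(np.uint8))
E
```

```text
tcp [ 0.5851 -0.3145  0.2487] cam in tool [ 0.0726 -0.0003 -0.0692] ground -0.0008239906158365105
21099 ((0.5180090665817261, -0.29071077704429626), (0.12408556044101715, 0.12402042746543884), 5.9458770751953125) 0.02414698748535917
26606 ((0.50065016746521, -0.2926805019378662), (0.17214080691337585, 0.1353125125169754), 6.0032572746276855)
```

View pics/w3.png

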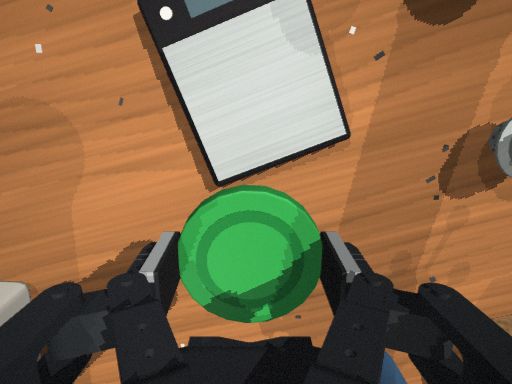

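```bash
python3 go.py .518 -.2907 .115 75
```

```text
t 5.3 pos [ 0.5859 -0.3201  0.2486] yaw 74.55 w 0.738 F [ 3.2 -4.  -0.4] q [ 0.8   0.9  -0.76  1.46  0.68  1.05  1.19]
shift [0.0732 0.0108 0.1335] turn [-0.26  0.01 -0.45]
```

Call:
drive_tool(
  targets=[
    [0.073,0.009,0,0,0,0,-1],
    [0.073,0.009,0.03,0,0,0,-1],
    [0.073,0.009,0.06,0,0,0,-1],
    [0.073,0.009,0.09,0,0,0,-1],
    [0.073,0.009,0.12,0,0,0,-1],
    [0.073,0.009,0.133,0,0,0,-1],
    [0.073,0.009,0.133,0,0,0,-1],
    [0.073,0.009,0.133,0,0,0,-1],
    [0.073,0.009,0.133,0,0,0,-1],
    [0.073,0.009,0.133,0,0,0,-1],
  ],
)

```text
clock: 6.13
eef_pos: [0.5185, -0.2825, 0.1197]
orientation: [0.129, 0.992, -0.0, 0.001]
contact_force: [0.3, -0.2, 0.1]
width: 0.742
```

```bash
python3 go.py .518 -.2907 .095 75
```

```text
t 6.13 pos [ 0.5185 -0.2825  0.1197] yaw 75.12 w 0.742 F [ 0.3 -0.2  0.1] q [ 0.77  0.98 -0.63  1.78  0.88  0.68  0.94]
shift [-0.0015 -0.008   0.0247] turn [0.01 0.16 0.12]
```

Call:
drive_tool(
  targets=[
    [-0.001,-0.008,0.01,0,0,0,-1],
    [-0.001,-0.008,0.015,0,0,0,-1],
    [-0.001,-0.008,0.02,0,0,0,-1],
    [-0.001,-0.008,0.022,0,0,0,-1],
    [-0.001,-0.008,0.024,0,0,0,-1],
    [-0.001,-0.008,0.025,0,0,0,-1],
    [-0.001,-0.008,0.025,0,0,0,-1],
    [-0.001,-0.008,0.025,0,0,0,-1],
    [-0.001,-0.008,0.025,0,0,0,-1],
    [-0.001,-0.008,0.025,0,0,0,-1],
  ],
)

```text
clock: 6.97
eef_pos: [0.5159, -0.2904, 0.0943]
orientation: [0.13, 0.992, -0.0, -0.0]
contact_force: [-3.2, -0.3, 10.3]
width: 0.735
```

```bash
python3 go.py .518 -.2907 .0945 75
```

```text
t 6.97 pos [ 0.5159 -0.2904  0.0943] yaw 75.11 w 0.735 F [-3.2 -0.3 10.3] q [ 0.77  1.02 -0.6   1.78  0.92  0.65  0.93]
shift [-0.0021  0.0003 -0.0002] turn [-0.06 -0.03  0.11]
```

Call:
drive_tool(
  targets=[
    [-0.001,0,0,0,0,0,-1],
    [-0.001,0,0,0,0,0,1],
    [-0.001,0,0,0,0,0,1],
    [-0.001,0,0,0,0,0,1],
    [-0.001,0,0,0,0,0,1],
    [-0.001,0,-0.01,0,0,0,1],
    [-0.001,0,-0.03,0,0,0,1],
    [-0.001,0,-0.07,0,0,0,1],
    [-0.001,0,-0.11,0,0,0,1],
    [-0.001,0,-0.14,0,0,0,1],
  ],
)

```text
clock: 7.8
eef_pos: [0.5179, -0.2904, 0.2366]
orientation: [0.129, 0.992, 0.0, 0.001]
contact_force: [0.3, -1.9, -0.3]
width: 0.997
```

```bash
python3 go.py .64 .28 .25 93
```

```text
t 7.8 pos [ 0.5179 -0.2904  0.2366] yaw 75.16 w 0.997 F [ 0.3 -1.9 -0.3] q [ 0.85  0.83 -0.76  1.71  0.71  0.89  1.1 ]
shift [ 0.0281  0.5826 -0.0131] turn [  0.02   0.15 -17.85]
```

```bash
cat > circ.py <<'E'
import sys
from h import *
k,x,y,r,z0,z1=sys.argv[1],*map(float,sys.argv[2:7])
W=np.load(f"pics/w{k}W.npy").reshape(-1,3); p=W[(np.hypot(W[:,0]-x,W[:,1]-y)<r)&(W[:,2]>z0)&(W[:,2]<z1)]
c,rr=cv2.minEnclosingCircle(p[:,:2].astype(np.float32)); print(len(p),p.mean(0).round(4),"enc",np.round(c,4),round(rr,4),"fit",fitcirc(p[:,:2]).round(4))
E
python3 wr.py 4; python3 circ.py 4 .517 -.29 .05 .029 .04
```

```text
tcp [ 0.5179 -0.2904  0.2366] cam in tool [ 0.0726 -0.0003 -0.0692] ground -0.0008204135445500924
4429 [ 0.5152 -0.2906  0.0344] enc [ 0.5165 -0.2911] 0.033 fit [ 0.5157 -0.2907  0.023 ]
```

View pics/w4.png

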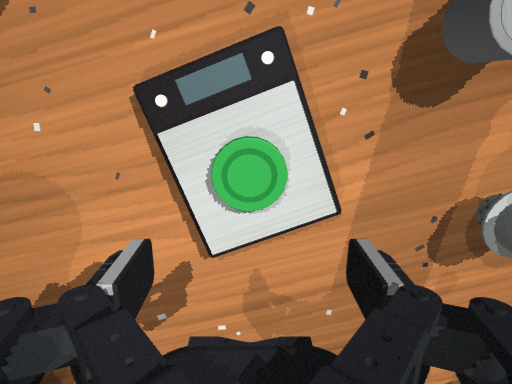

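```bash
python3 go.py .65 .28 .28 93
```

```text
t 7.85 pos [ 0.5206 -0.2908  0.242 ] yaw 75.13 w 1.001 F [1.4 0.  3.6] q [ 0.85  0.82 -0.76  1.71  0.71  0.89  1.1 ]
shift [ 0.021   0.5848 -0.0385] turn [ -0.12   0.66 -17.87]
```

Call:
drive_tool(
  targets=[
    [0.002,0.04,-0.04,0,0,-3,1],
    [0.02,0.585,-0.04,0,0,-18,1],
    [0.02,0.585,-0.04,0,0,-18,1],
    [0.02,0.585,-0.04,0,0,-18,1],
    [0.02,0.585,-0.04,0,0,-18,1],
    [0.02,0.585,-0.04,0,0,-18,1],
    [0.02,0.585,-0.04,0,0,-18,1],
    [0.02,0.585,-0.04,0,0,-18,1],
    [0.02,0.585,-0.04,0,0,-18,1],
    [0.02,0.585,-0.04,0,0,-18,1],
  ],
)

```text
clock: 8.68
eef_pos: [0.6075, 0.1054, 0.2702]
orientation: [-0.027, 1.0, -0.0, 0.0]
contact_force: [1.4, 0.3, 0.4]
width: 1.0
```

```bash
python3 go.py .65 .28 .28 93
```

```text
t 8.68 pos [0.6075 0.1054 0.2702] yaw 93.13 w 1.0 F [1.4 0.3 0.4] q [ 0.18  0.83 -0.82  1.61  0.68  1.01  0.78]
shift [-0.052   0.172  -0.0099] turn [-0.    0.    0.13]
```

Call:
drive_tool(
  targets=[
    [-0.05,0.168,-0.01,0,0,0,1],
    [-0.05,0.168,-0.01,0,0,0,1],
    [-0.05,0.168,-0.01,0,0,0,1],
    [-0.05,0.168,-0.01,0,0,0,1],
    [-0.05,0.168,-0.01,0,0,0,1],
    [-0.05,0.168,-0.01,0,0,0,1],
    [-0.05,0.168,-0.01,0,0,0,1],
    [-0.05,0.168,-0.01,0,0,0,1],
    [-0.05,0.168,-0.01,0,0,0,1],
    [-0.05,0.168,-0.01,0,0,0,1],
  ],
)

```text
clock: 9.52
eef_pos: [0.6488, 0.2717, 0.2797]
orientation: [-0.026, 1.0, -0.001, 0.0]
contact_force: [-0.6, -1.0, 0.3]
width: 1.003
```

```bash
python3 wr.py 5; python3 circ.py 5 .61 .284 .045 .076 .09;python3 circ.py 5 .61 .284 .035 .01 .025; python3 circ.py 5 .536 .280 .04 .07 .085; python3 - <<'E'
from h import *
W=np.load("pics/w5W.npy").reshape(-1,3)
p=W[(abs(W[:,0]-.54)<.18)&(abs(W[:,1]-.28)<.1)&(W[:,2]>.012)&(W[:,2]<.021)]; print(cv2.minAreaRect(p[:,:2].astype(np.float32)))
E
```

```text
tcp [0.6488 0.2717 0.2797] cam in tool [ 0.0726  0.0002 -0.0692] ground -0.00079171221655063
1285 [0.6099 0.2899 0.0841] enc [0.6095 0.2889] 0.0301 fit [0.609  0.2885 0.0274]
2104 [0.6108 0.2898 0.0155] enc [0.6077 0.2877] 0.0282 fit [0.6112 0.2899 0.0183]
1324 [0.5375 0.2866 0.0788] enc [0.5356 0.2852] 0.03 fit [0.5365 0.2849 0.0273]
((0.5786111354827881, 0.2873086631298065), (0.16421623528003693, 0.10045824944972992), 2.8946876525878906)
```

View pics/w5.png

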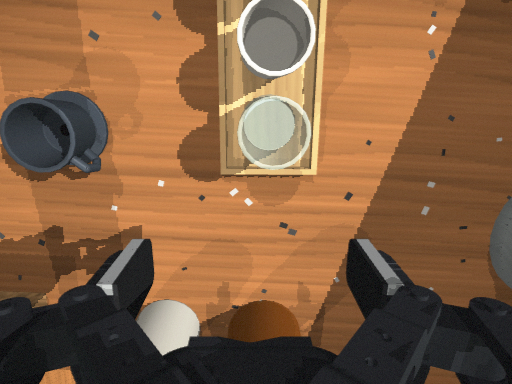

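```bash
python3 - <<'E'
from h import *
for n in ["scene","side"]:
    W=np.load(f"pics/{n}0W.npy").reshape(-1,3); p=W[(W[:,2]>.085)&(W[:,0]>.62)&(W[:,0]<.9)&(abs(W[:,1]-.25)<.3)]
    print(n,len(p),p.min(0),p.max(0))
    p=p[abs(p[:,1]-.289)<.07]; print(len(p), p.min(0) if len(p) else 0)
E
python3 go.py .6095 .2888 .16 93
```

```text
scene 2994 [0.62063305 0.13684518 0.08503627] [0.89999874 0.33550699 0.15232321]
1731 [0.62063305 0.25087104 0.08503627]
side 1796 [0.63644042 0.13925469 0.08508184] [0.8999945  0.33671783 0.15018985]
1065 [0.63644042 0.25075381 0.08508184]
t 9.57 pos [0.6487 0.272  0.2798] yaw 93.0 w 1.001 F [ 0.6 -0.5  0. ] q [-0.11  0.92 -0.79  1.3   0.66  1.18  0.68]
shift [0.0383 0.0189 0.1198] turn [-0.05  0.    0.  ]
```

```bash
python3 - <<'E'
from h import *
for n in ["scene","side"]:
    W=np.load(f"pics/{n}0W.npy").reshape(-1,3); p=W[(W[:,2]>.08)&(W[:,0]>.65)&(W[:,0]<.9)&(W[:,1]<.35)&(W[:,1]>.1)]
    print(n,len(p),p[np.argsort(p[:,0])[:5]].round(3).tolist())
E
```

```text
scene 3066 [[0.827, 0.298, 0.122], [0.827, 0.285, 0.096], [0.827, 0.294, 0.122], [0.827, 0.286, 0.08], [0.827, 0.284, 0.103]]
side 1899 [[0.82, 0.295, 0.081], [0.821, 0.298, 0.1], [0.821, 0.29, 0.101], [0.822, 0.297, 0.095], [0.822, 0.304, 0.088]]
```

Call:
drive_tool(
  targets=[
    [0.038,0.019,0.01,0,0,0,1],
    [0.038,0.019,0.03,0,0,0,1],
    [0.038,0.019,0.05,0,0,0,1],
    [0.038,0.019,0.07,0,0,0,1],
    [0.038,0.019,0.09,0,0,0,1],
    [0.038,0.019,0.1,0,0,0,1],
    [0.038,0.019,0.1,0,0,0,1],
    [0.038,0.019,0.1,0,0,0,1],
    [0.038,0.019,0.1,0,0,0,1],
    [0.038,0.019,0.1,0,0,0,1],
  ],
)

```text
clock: 10.4
eef_pos: [0.61, 0.2913, 0.1813]
orientation: [-0.027, 1.0, 0.001, 0.001]
contact_force: [0.0, 0.9, -1.0]
width: 0.998
```

```bash
python3 go.py .6095 .2888 .105 93
```

```text
t 10.4 pos [0.61   0.2913 0.1813] yaw 93.09 w 0.998 F [ 0.   0.9 -1. ] q [-0.16  0.99 -0.73  1.48  0.75  0.96  0.52]
shift [ 0.0008 -0.0026  0.0763] turn [0.09 0.12 0.09]
```

Jars are far enough off. Another look from here for accuracy, then descend.

```bash
python3 wr.py 6; python3 circ.py 6 .61 .288 .045 .076 .09; python3 go.py .6095 .2888 .105 93
```

```text
tcp [0.61   0.2913 0.1813] cam in tool [ 0.0726  0.0002 -0.0692] ground -0.0007734525415995486
3221 [0.61   0.2888 0.0833] enc [0.6092 0.2889] 0.0301 fit [0.6081 0.2889 0.0274]
t 10.45 pos [0.6099 0.2913 0.1812] yaw 93.1 w 1.002 F [-0.5  0.6 -1.3] q [-0.16  0.99 -0.73  1.48  0.75  0.96  0.52]
shift [ 0.0007 -0.0025  0.0762] turn [0.08 0.12 0.1 ]
```

View pics/w6.png

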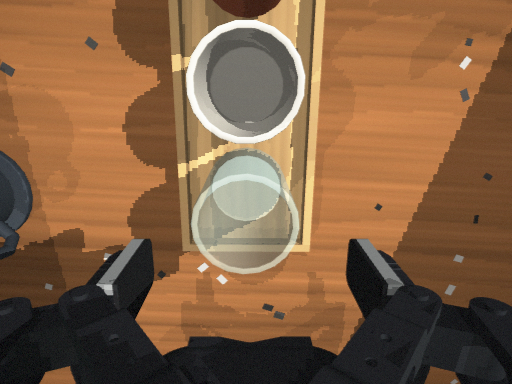

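The glass cup's rim (centre ~(246,223)) lies between the fingers; its open sides line up with the jaws.

Call:
drive_tool(
  targets=[
    [0.001,-0.002,0.02,0,0,0,1],
    [0.001,-0.002,0.04,0,0,0,1],
    [0.001,-0.002,0.055,0,0,0,1],
    [0.001,-0.002,0.065,0,0,0,1],
    [0.001,-0.002,0.072,0,0,0,1],
    [0.001,-0.002,0.076,0,0,0,1],
    [0.001,-0.002,0.076,0,0,0,1],
    [0.001,-0.002,0.076,0,0,0,1],
    [0.001,-0.002,0.076,0,0,0,1],
    [0.001,-0.002,0.076,0,0,0,1],
  ],
)

```text
clock: 11.28
eef_pos: [0.6088, 0.2891, 0.1046]
orientation: [-0.027, 1.0, 0.0, 0.001]
contact_force: [-0.4, 0.6, -0.2]
width: 0.996
```

```bash
python3 go.py .6092 .2888 .105 93
```

```text
t 11.28 pos [0.6088 0.2891 0.1046] yaw 93.11 w 0.996 F [-0.4  0.6 -0.2] q [-0.18  1.09 -0.67  1.51  0.83  0.85  0.46]
shift [-0.0003 -0.0003 -0.0004] turn [0.05 0.07 0.11]
```

Close.

Call:
drive_tool(
  targets=[
    [0,0,0,0,0,0,0.6],
    [0,0,0,0,0,0,0.4],
    [0,0,0,0,0,0,0.2],
    [0,0,0,0,0,0,-1],
    [0,0,0,0,0,0,-1],
    [0,0,0,0,0,0,-1],
    [0,0,0,0,0,0,-1],
    [0,0,-0.005,0,0,0,-1],
    [0,0,-0.015,0,0,0,-1],
    [0,0,-0.03,0,0,0,-1],
  ],
)

```text
clock: 12.12
eef_pos: [0.6076, 0.288, 0.133]
orientation: [-0.027, 1.0, -0.001, -0.001]
contact_force: [0.4, 0.6, -1.5]
width: 0.698
```

Call:
drive_tool(
  targets=[
    [0,0,-0.03,0,0,0,-1],
    [0,0,-0.06,0,0,0,-1],
    [0,0,-0.09,0,0,0,-1],
    [0,0,-0.12,0,0,0,-1],
    [0,0,-0.13,0,0,0,-1],
    [0,0,-0.14,0,0,0,-1],
    [0,0,-0.14,0,0,0,-1],
    [0,0,-0.14,0,0,0,-1],
    [0,0,-0.14,0,0,0,-1],
    [0,0,-0.14,0,0,0,-1],
  ],
)

```text
clock: 12.95
eef_pos: [0.6079, 0.2881, 0.2718]
orientation: [-0.027, 1.0, -0.001, -0.001]
contact_force: [0.2, 0.6, -2.6]
width: 0.702
```

```bash
python3 wr.py 7; python3 go.py .5165 -.2911 .27 93
```

```text
tcp [0.6079 0.2881 0.2718] cam in tool [ 0.0726  0.0002 -0.0692] ground -0.0007613467509873276
t 13.0 pos [0.608  0.2883 0.272 ] yaw 93.13 w 0.702 F [ 0.3  0.1 -2.3] q [-0.14  0.89 -0.79  1.42  0.66  1.11  0.59]
shift [ 0.123  -0.5735  0.0031] turn [-0.08 -0.14  0.13]
```

View pics/w7.png

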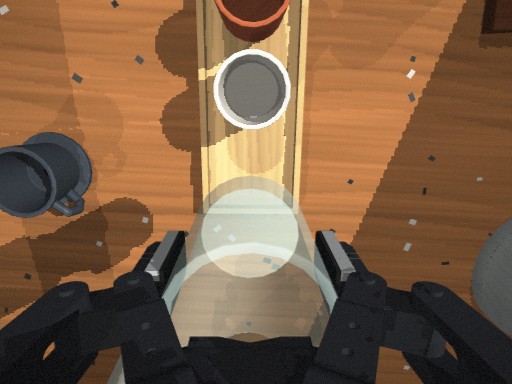

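Call:
drive_tool(
  targets=[
    [0.008,-0.03,0,0,0,0,-1],
    [0.016,-0.065,0,0,0,0,-1],
    [0.123,-0.573,0,0,0,0,-1],
    [0.123,-0.573,0,0,0,0,-1],
    [0.123,-0.573,0,0,0,0,-1],
    [0.123,-0.573,0,0,0,0,-1],
    [0.123,-0.573,0,0,0,0,-1],
    [0.123,-0.573,0,0,0,0,-1],
    [0.123,-0.573,0,0,0,0,-1],
    [0.123,-0.573,0,0,0,0,-1],
  ],
)

```text
clock: 13.83
eef_pos: [0.5443, -0.1085, 0.2731]
orientation: [-0.027, 1.0, 0.0, -0.001]
contact_force: [0.3, -0.5, -2.1]
width: 0.697
```

```bash
python3 go.py .5165 -.2911 .22 93
```

```text
t 13.83 pos [ 0.5443 -0.1085  0.2731] yaw 93.13 w 0.697 F [ 0.3 -0.5 -2.1] q [ 0.6   0.76 -0.86  1.79  0.71  0.93  1.05]
shift [ 0.0377 -0.1809  0.0531] turn [ 0.02 -0.06  0.13]
```

Call:
drive_tool(
  targets=[
    [0.007,-0.035,0,0,0,0,-1],
    [0.014,-0.07,0,0,0,0,-1],
    [0.021,-0.1,0,0,0,0,-1],
    [0.028,-0.13,0.01,0,0,0,-1],
    [0.034,-0.16,0.02,0,0,0,-1],
    [0.036,-0.176,0.04,0,0,0,-1],
    [0.036,-0.176,0.05,0,0,0,-1],
    [0.036,-0.176,0.05,0,0,0,-1],
    [0.036,-0.176,0.05,0,0,0,-1],
    [0.036,-0.176,0.05,0,0,0,-1],
  ],
)

```text
clock: 14.67
eef_pos: [0.5198, -0.2822, 0.2245]
orientation: [-0.029, 1.0, 0.001, 0.001]
contact_force: [0.5, 0.9, -2.0]
width: 0.695
```

```bash
python3 wr.py 8; python3 go.py .5165 -.2911 .16 93
```

```text
tcp [ 0.5198 -0.2822  0.2245] cam in tool [ 0.0726  0.0002 -0.0692] ground -0.0008244134032319883
t 14.72 pos [ 0.5199 -0.2823  0.2248] yaw 93.28 w 0.697 F [-0.3  0.7 -1.5] q [ 0.87  0.87 -0.83  1.73  0.79  0.91  1.33]
shift [ 0.004  -0.0086  0.0648] turn [0.04 0.12 0.28]
```

View pics/w8.png

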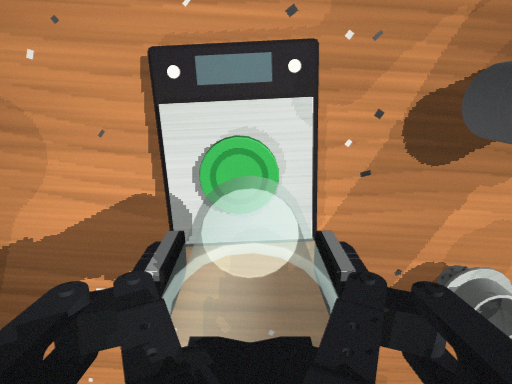

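Call:
drive_tool(
  targets=[
    [0.004,-0.009,0.01,0,0,0,-1],
    [0.004,-0.009,0.02,0,0,0,-1],
    [0.004,-0.009,0.03,0,0,0,-1],
    [0.004,-0.009,0.04,0,0,0,-1],
    [0.004,-0.009,0.05,0,0,0,-1],
    [0.004,-0.009,0.06,0,0,0,-1],
    [0.004,-0.009,0.07,0,0,0,-1],
    [0.004,-0.009,0.075,0,0,0,-1],
    [0.004,-0.009,0.075,0,0,0,-1],
    [0.004,-0.009,0.075,0,0,0,-1],
  ],
)

```text
clock: 15.55
eef_pos: [0.5153, -0.2932, 0.1485]
orientation: [-0.027, 1.0, 0.0, -0.0]
contact_force: [-0.5, 0.5, -1.9]
width: 0.703
```

```bash
python3 go.py .5165 -.2911 .1336 93
```

```text
t 15.55 pos [ 0.5153 -0.2932  0.1485] yaw 93.13 w 0.703 F [-0.5  0.5 -1.9] q [ 0.85  0.97 -0.75  1.76  0.9   0.79  1.26]
shift [-0.0013  0.002   0.0149] turn [ 0.02 -0.01  0.13]
```

Call:
drive_tool(
  targets=[
    [-0.001,0.002,0.003,0,0,0,-1],
    [-0.001,0.002,0.006,0,0,0,-1],
    [-0.001,0.002,0.009,0,0,0,-1],
    [-0.001,0.002,0.011,0,0,0,-1],
    [-0.001,0.002,0.013,0,0,0,-1],
    [-0.001,0.002,0.014,0,0,0,-1],
    [-0.001,0.002,0.015,0,0,0,-1],
    [-0.001,0.002,0.015,0,0,0,-1],
    [-0.001,0.002,0.015,0,0,0,-1],
    [-0.001,0.002,0.015,0,0,0,-1],
  ],
)

```text
clock: 16.38
eef_pos: [0.5162, -0.2913, 0.1338]
orientation: [-0.027, 1.0, 0.0, 0.0]
contact_force: [-0.3, -0.3, -2.2]
width: 0.7
```

```bash
python3 go.py .5165 -.2911 .1336 93
```

```text
t 16.38 pos [ 0.5162 -0.2913  0.1338] yaw 93.12 w 0.7 F [-0.3 -0.3 -2.2] q [ 0.83  0.99 -0.73  1.77  0.93  0.77  1.24]
shift [-0.0003  0.0002  0.0002] turn [0.   0.01 0.12]
```

Call:
drive_tool(
  targets=[
    [0,0,0.0005,0,0,0,-1],
    [0,0,0.001,0,0,0,-1],
    [0,0,0.0015,0,0,0,-1],
    [0,0,0.002,0,0,0,-1],
    [0,0,0.002,0,0,0,-1],
    [0,0,0.002,0,0,0,-1],
    [0,0,0.002,0,0,0,-1],
    [0,0,0.002,0,0,0,-1],
    [0,0,0.002,0,0,0,-1],
    [0,0,0.002,0,0,0,-1],
  ],
)

```text
clock: 17.22
eef_pos: [0.5162, -0.2913, 0.1336]
orientation: [-0.027, 1.0, -0.001, 0.0]
contact_force: [-4.7, 0.6, 13.0]
width: 0.7
```

Contact. Release gently and rise.

Call:
drive_tool(
  targets=[
    [0,0,-0.001,0,0,0,-1],
    [0,0,-0.001,0,0,0,-0.4],
    [0,0,-0.001,0,0,0,1],
    [0,0,-0.001,0,0,0,1],
    [0,0,-0.001,0,0,0,1],
    [0,0,-0.001,0,0,0,1],
    [0,0,-0.03,0,0,0,1],
    [0,0,-0.07,0,0,0,1],
    [0,0,-0.11,0,0,0,1],
    [0,0,-0.14,0,0,0,1],
  ],
)

```text
clock: 18.05
eef_pos: [0.5168, -0.291, 0.2745]
orientation: [-0.027, 1.0, 0.0, 0.001]
contact_force: [1.4, -0.1, 0.6]
width: 1.0
```

```bash
python3 wr.py 9;python3 circ.py 9 .5165 -.291 .045 .108 .12; python3 go.py .5165 -.2911 .26 141;python3 go.py .60 .05 .26 141;
```

```text
tcp [ 0.5168 -0.291   0.2745] cam in tool [ 0.0726  0.0002 -0.0692] ground -0.0008227449402982125
1504 [ 0.5171 -0.2912  0.1133] enc [ 0.5169 -0.2912] 0.03 fit [ 0.5163 -0.2912  0.0275]
t 18.1 pos [ 0.5196 -0.2911  0.2799] yaw 93.12 w 1.001 F [2.  0.6 3.4] q [ 0.91  0.8  -0.88  1.67  0.72  1.    1.41]
shift [0.0033 0.0002 0.0199] turn [ -0.45   0.5  -47.88]
t 18.1 pos [ 0.5196 -0.2911  0.2799] yaw 93.12 w 1.001 F [2.  0.6 3.4] q [ 0.91  0.8  -0.88  1.67  0.72  1.    1.41]
shift [-0.0987  0.3363  0.0198] turn [ -0.45   0.5  -47.88]
```

View pics/w9.png

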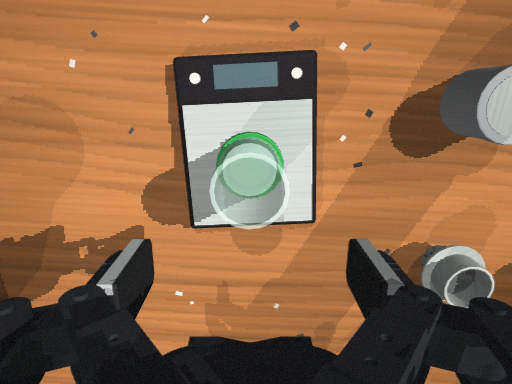

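```bash
python3 go.py .655 .12 .26 141
```

```text
t 18.1 pos [ 0.5196 -0.2911  0.2799] yaw 93.12 w 1.001 F [2.  0.6 3.4] q [ 0.91  0.8  -0.88  1.67  0.72  1.    1.41]
shift [-0.1574  0.4032  0.0202] turn [ -0.45   0.5  -47.88]
```

Call:
drive_tool(
  targets=[
    [-0.155,0.4,0,0,0,-7,1],
    [-0.155,0.4,0,0,0,-14,1],
    [-0.155,0.4,0.01,0,0,-21,1],
    [-0.155,0.4,0.01,0,0,-28,1],
    [-0.155,0.4,0.01,0,0,-35,1],
    [-0.155,0.4,0.01,0,0,-42,1],
    [-0.155,0.4,0.01,0,0,-48,1],
    [-0.155,0.4,0.01,0,0,-48,1],
    [-0.155,0.4,0.01,0,0,-48,1],
    [-0.155,0.4,0.01,0,0,-48,1],
  ],
)

```text
clock: 18.93
eef_pos: [0.6456, 0.1065, 0.2614]
orientation: [-0.431, 0.902, 0.0, -0.0]
contact_force: [0.9, -0.2, 0.2]
width: 0.998
```

```bash
python3 go.py .655 .12 .26 141
```

```text
t 18.93 pos [0.6456 0.1065 0.2614] yaw 141.12 w 0.998 F [ 0.9 -0.2  0.2] q [ 0.24  0.95 -1.    1.49  0.83  1.17  1.56]
shift [-0.0164  0.0012  0.0014] turn [ 0.02 -0.03  0.12]
```

```bash
python3 wr.py 10;python3 circ.py 10 .627 .085 .05 .064 .07; python3 circ.py 10 .627 .085 .06 .009 .0155; python3 - <<'E'
from h import *
W=np.load("pics/w10W.npy").reshape(-1,3)
c=np.array([.6265,.0855])
p=W[(np.hypot(*(W[:,:2]-c).T)<.07)&(W[:,2]>.018)&(W[:,2]<.06)]; r=np.hypot(*(p[:,:2]-c).T); e=p[r>.042]; d=(e[:,:2]-c).mean(0); print(len(e),np.degrees(np.arctan2(d[1],d[0])),e.mean(0))
E
```

```text
tcp [0.6456 0.1065 0.2614] cam in tool [ 0.0719  0.0013 -0.0692] ground -0.0008035132259191822
1220 [0.6236 0.0843 0.0651] enc [0.6246 0.0854] 0.0327 fit [0.6247 0.0854 0.0301]
570 [0.6085 0.0634 0.013 ] enc [0.6215 0.0816] 0.0374 fit [0.6268 0.0883 0.0378]
50 52.33734470729048 [0.65392635 0.1210334  0.05812432]
```

View pics/w10.png

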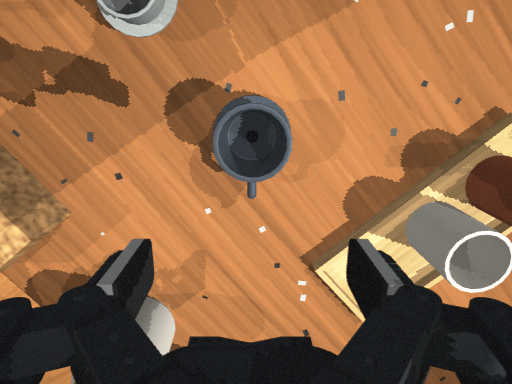

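```bash
python3 go.py .6247 .0854 .16 141.4
```

```text
t 18.98 pos [0.6458 0.1185 0.2624] yaw 141.76 w 1.001 F [3.1 7.4 1.4] q [ 0.22  0.95 -1.    1.48  0.83  1.16  1.56]
shift [ 0.0401 -0.0045  0.102 ] turn [0.32 0.6  0.36]
```

Call:
drive_tool(
  targets=[
    [0.04,-0.004,0.01,0,0,0,1],
    [0.04,-0.004,0.03,0,0,0,1],
    [0.04,-0.004,0.05,0,0,0,1],
    [0.04,-0.004,0.07,0,0,0,1],
    [0.04,-0.004,0.09,0,0,0,1],
    [0.04,-0.004,0.09,0,0,0,1],
    [0.04,-0.004,0.09,0,0,0,1],
    [0.04,-0.004,0.09,0,0,0,1],
    [0.04,-0.004,0.09,0,0,0,1],
    [0.04,-0.004,0.09,0,0,0,1],
  ],
)

```text
clock: 19.82
eef_pos: [0.6239, 0.0714, 0.1735]
orientation: [-0.431, 0.902, -0.0, 0.001]
contact_force: [-0.7, 0.2, 0.9]
width: 1.0
```

```bash
python3 wr.py 11;python3 circ.py 11 .625 .085 .045 .064 .07; python3 go.py .6247 .0854 .094 141.4
```

```text
tcp [0.6239 0.0714 0.1735] cam in tool [ 0.0719  0.0014 -0.0692] ground -0.0008306437884448487
2201 [0.6234 0.0841 0.065 ] enc [0.6245 0.0855] 0.0328 fit [0.6244 0.0853 0.0301]
t 19.87 pos [0.6238 0.0713 0.1733] yaw 141.11 w 1.002 F [ 0.4 -0.3  0.6] q [ 0.28  1.02 -0.93  1.64  0.96  0.99  1.48]
shift [-0.0114  0.0083  0.0793] turn [-0.06  0.09 -0.29]
```

View pics/w11.png

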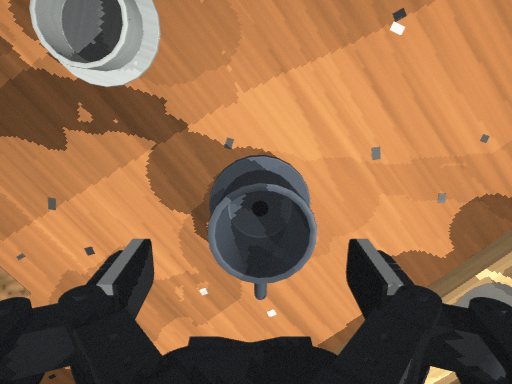

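Dripper rim at about (262,232), ear straight toward the gripper. Correct laterally first, then descend.

Call:
drive_tool(
  targets=[
    [-0.011,0.008,0.01,0,0,0,1],
    [-0.011,0.008,0.02,0,0,0,1],
    [-0.011,0.008,0.03,0,0,0,1],
    [-0.011,0.008,0.045,0,0,0,1],
    [-0.011,0.008,0.06,0,0,0,1],
    [-0.011,0.008,0.07,0,0,0,1],
    [-0.011,0.008,0.077,0,0,0,1],
    [-0.011,0.008,0.079,0,0,0,1],
    [-0.011,0.008,0.079,0,0,0,1],
    [-0.011,0.008,0.079,0,0,0,1],
  ],
)

```text
clock: 20.7
eef_pos: [0.6242, 0.0849, 0.0934]
orientation: [-0.431, 0.902, 0.0, 0.0]
contact_force: [0.0, -0.5, 0.9]
width: 0.997
```

```bash
python3 go.py .6245 .0855 .094 141.4
```

```text
t 20.7 pos [0.6242 0.0849 0.0934] yaw 141.11 w 0.997 F [ 0.  -0.5  0.9] q [ 0.23  1.13 -0.86  1.65  1.07  0.9   1.38]
shift [-0.0006  0.0002 -0.0006] turn [-0.    0.05 -0.29]
```

Call:
drive_tool(
  targets=[
    [-0.0005,0,0,0,0,0,0.7],
    [-0.0005,0,0,0,0,0,0.4],
    [-0.0005,0,0,0,0,0,-1],
    [-0.0005,0,0,0,0,0,-1],
    [-0.0005,0,0,0,0,0,-1],
    [-0.0005,0,0,0,0,0,-1],
    [-0.0005,0,0,0,0,0,-1],
    [-0.0005,0,-0.005,0,0,0,-1],
    [-0.0005,0,-0.015,0,0,0,-1],
    [-0.0005,0,-0.03,0,0,0,-1],
  ],
)

```text
clock: 21.53
eef_pos: [0.6233, 0.0844, 0.1226]
orientation: [-0.432, 0.902, 0.0, -0.002]
contact_force: [-0.0, -0.4, -1.9]
width: 0.727
```

```bash
python3 wr.py 12; python3 go.py .5168 -.2912 .33 141
```

```text
tcp [0.6233 0.0844 0.1226] cam in tool [ 0.0719  0.0013 -0.0692] ground -0.0008374229355201578
t 21.58 pos [0.6252 0.0857 0.1268] yaw 141.12 w 0.731 F [0.9 1.3 0.1] q [ 0.24  1.09 -0.89  1.65  1.02  0.94  1.41]
shift [ 0.3608 -0.1525 -0.2041] turn [-0.07  0.17  0.12]
```

View pics/w12.png

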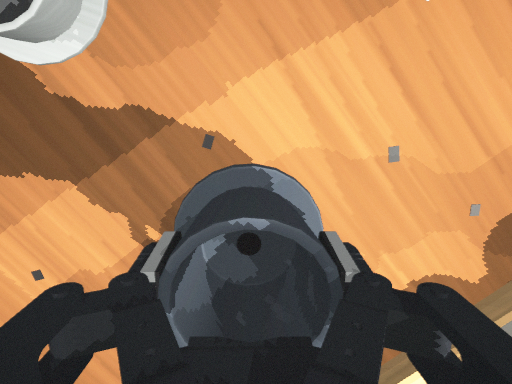

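Call:
drive_tool(
  targets=[
    [0,0,-0.03,0,0,0,-1],
    [0,0,-0.07,0,0,0,-1],
    [0.03,-0.012,-0.11,0,0,0,-1],
    [0.06,-0.025,-0.14,0,0,0,-1],
    [0.095,-0.04,-0.17,0,0,0,-1],
    [0.13,-0.055,-0.19,0,0,0,-1],
    [0.165,-0.07,-0.2,0,0,0,-1],
    [0.2,-0.085,-0.2,0,0,0,-1],
    [0.235,-0.1,-0.2,0,0,0,-1],
    [0.26,-0.11,-0.2,0,0,0,-1],
  ],
)

```text
clock: 22.42
eef_pos: [0.5458, -0.1893, 0.3245]
orientation: [-0.431, 0.902, -0.001, 0.0]
contact_force: [0.9, -0.6, -1.8]
width: 0.727
```

```bash
python3 go.py .5168 -.2912 .3 141
```

```text
t 22.42 pos [ 0.5458 -0.1893  0.3245] yaw 141.04 w 0.727 F [ 0.9 -0.6 -1.8] q [ 0.83  0.81 -1.11  1.67  0.78  1.17  1.98]
shift [ 0.0975 -0.0415  0.0246] turn [-0.14 -0.04  0.04]
```

Call:
drive_tool(
  targets=[
    [0.03,-0.013,0,0,0,0,-1],
    [0.055,-0.023,0.01,0,0,0,-1],
    [0.075,-0.032,0.015,0,0,0,-1],
    [0.09,-0.04,0.02,0,0,0,-1],
    [0.096,-0.041,0.025,0,0,0,-1],
    [0.096,-0.041,0.03,0,0,0,-1],
    [0.096,-0.041,0.035,0,0,0,-1],
    [0.096,-0.041,0.035,0,0,0,-1],
    [0.096,-0.041,0.035,0,0,0,-1],
    [0.096,-0.041,0.035,0,0,0,-1],
  ],
)

```text
clock: 23.25
eef_pos: [0.519, -0.2855, 0.2886]
orientation: [-0.433, 0.902, -0.0, 0.001]
contact_force: [0.6, 0.8, -1.4]
width: 0.731
```

```bash
python3 wr.py 13; python3 go.py .5168 -.2912 .23 141; python3 - <<'E'
from h import *
from plant import arm
W=np.load("pics/w13W.npy").reshape(-1,3); s=arm.state(); M=R.from_quat(s["orientation"]).as_matrix()
p=(W-s["eef_pos"])@M
q=p[(p[:,2]>.073)&(p[:,2]<.088)&(np.hypot(p[:,0],p[:,1])<.045)]
A=np.c_[q[:,:2],np.ones(len(q))]; k=np.linalg.lstsq(A,q[:,2],rcond=None)[0]; print("flange plane",len(q),k, cv2.minEnclosingCircle(q[:,:2].astype(np.float32)), np.percentile(q[:,2],[5,50,95]))
E
```

```text
tcp [ 0.519  -0.2855  0.2886] cam in tool [ 0.0719  0.0014 -0.0692] ground -0.0008449491117945409
t 23.3 pos [ 0.519  -0.2858  0.2886] yaw 141.23 w 0.733 F [-0.2  0.6 -1.2] q [ 0.98  0.87 -1.09  1.66  0.84  1.15  2.13]
shift [ 0.0057 -0.0017  0.0586] turn [-0.03  0.04  0.23]
flange plane 8636 [0.12928589 0.01245175 0.07726023] ((0.006838515866547823, 0.001046881079673767), 0.037132445722818375) [0.0745777  0.07678386 0.08202919]
```

View pics/w13.png

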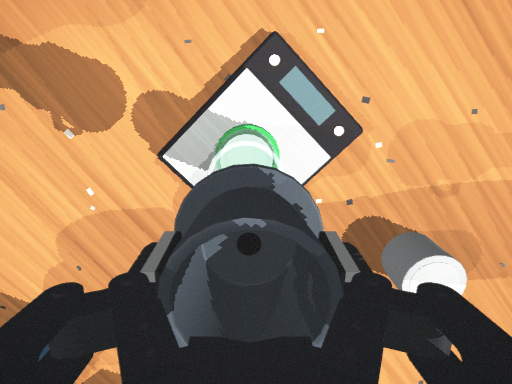

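```bash
python3 - <<'E'
from h import *
from plant import arm
W=np.load("pics/w13W.npy"); s=arm.state(); M=R.from_quat(s["orientation"]).as_matrix()
eef=np.array([.519,-.2855,.2886])
p=(W-eef)@M
for v in range(164,240,6): print(v,[ (p[v,u]*1000).round(1).tolist() for u in (230,250,270)])
# flange outer arc fit: pixels beyond r>31mm and front
q=p.reshape(-1,3); q=q[(q[:,2]>.072)&(q[:,2]<.09)&(q[:,0]>.015)&(np.hypot(q[:,0],q[:,1])>.029)&(np.hypot(q[:,0],q[:,1])<.042)]
A=np.c_[q[:,:2],np.ones(len(q))]
from scipy.optimize import least_squares
r=least_squares(lambda k:A@k-q[:,2],[0,0,.08],loss='soft_l1',f_scale=.0005); print(len(q),r.x)
h=cv2.convexHull(q[:,:2].astype(np.float32)).reshape(-1,2); h=h[np.hypot(*h.T)>.033]; print(len(h),fitcirc(h,.038),fitcirc(h))
E
```

```text
164 [[1.6, -17.9, 244.2], [37.5, 1.5, 83.9], [1.7, 21.2, 243.7]]
170 [[35.3, -7.9, 80.8], [35.5, 1.5, 80.2], [35.0, 11.0, 82.1]]
176 [[32.3, -8.0, 81.1], [32.6, 1.5, 80.2], [32.7, 10.9, 79.9]]
182 [[29.0, -8.1, 82.4], [29.3, 1.5, 81.3], [29.3, 11.1, 81.4]]
188 [[26.7, -8.0, 80.1], [28.2, 1.5, 75.2], [26.7, 11.0, 80.2]]
194 [[27.7, -7.3, 67.7], [29.1, 1.5, 63.4], [27.1, 10.4, 69.7]]
200 [[28.8, -6.6, 56.3], [30.2, 1.5, 52.3], [28.6, 9.6, 57.0]]
206 [[29.8, -6.0, 46.5], [31.4, 1.5, 42.3], [30.2, 8.9, 45.5]]
212 [[30.8, -5.5, 37.7], [31.8, 1.5, 35.0], [31.3, 8.4, 36.5]]
218 [[31.8, -5.0, 29.7], [31.9, 1.5, 29.4], [31.4, 8.0, 30.7]]
224 [[30.1, -5.0, 28.7], [29.8, 1.5, 29.5], [30.3, 7.9, 28.4]]
230 [[28.1, -5.0, 28.6], [7.2, 1.5, 75.1], [28.1, 7.9, 28.6]]
236 [[3.8, -8.1, 75.8], [3.9, 1.5, 75.5], [3.4, 11.3, 76.5]]
2831 [0.01445139 0.01354694 0.08067931]
33 [-0.00043322  0.00079546] [0.00113624 0.0006904  0.03678446]
```

Call:
drive_tool(
  targets=[
    [0.002,-0.001,0.01,0,0,0,-1],
    [0.004,-0.002,0.02,0,0,0,-1],
    [0.006,-0.002,0.03,0,0,0,-1],
    [0.006,-0.002,0.04,0,0,0,-1],
    [0.006,-0.002,0.05,0,0,0,-1],
    [0.006,-0.002,0.06,0,0,0,-1],
    [0.006,-0.002,0.065,0,0,0,-1],
    [0.006,-0.002,0.065,0,0,0,-1],
    [0.006,-0.002,0.065,0,0,0,-1],
    [0.006,-0.002,0.065,0,0,0,-1],
  ],
)

```text
clock: 24.13
eef_pos: [0.5166, -0.2927, 0.2235]
orientation: [-0.432, 0.902, -0.0, 0.001]
contact_force: [0.4, -0.2, -2.0]
width: 0.724
```

```bash
python3 go.py .5168 -.2912 .201 141
```

```text
t 24.13 pos [ 0.5166 -0.2927  0.2235] yaw 141.13 w 0.724 F [ 0.4 -0.2 -2. ] q [ 0.97  0.95 -1.03  1.72  0.93  1.05  2.07]
shift [-0.0013  0.0008  0.0226] turn [-0.05  0.04  0.13]
```

Call:
drive_tool(
  targets=[
    [-0.001,0.001,0.003,0,0,0,-1],
    [-0.001,0.001,0.006,0,0,0,-1],
    [-0.001,0.001,0.009,0,0,0,-1],
    [-0.001,0.001,0.012,0,0,0,-1],
    [-0.001,0.001,0.015,0,0,0,-1],
    [-0.001,0.001,0.017,0,0,0,-1],
    [-0.001,0.001,0.019,0,0,0,-1],
    [-0.001,0.001,0.02,0,0,0,-1],
    [-0.001,0.001,0.02,0,0,0,-1],
    [-0.001,0.001,0.02,0,0,0,-1],
  ],
)

```text
clock: 24.97
eef_pos: [0.5161, -0.2914, 0.2031]
orientation: [-0.431, 0.902, 0.0, 0.0]
contact_force: [-0.0, 0.3, -2.1]
width: 0.731
```

```bash
python3 go.py .5168 -.2912 .201 141
```

```text
t 24.97 pos [ 0.5161 -0.2914  0.2031] yaw 141.12 w 0.731 F [-0.   0.3 -2.1] q [ 0.96  0.97 -1.01  1.73  0.97  1.02  2.04]
shift [-0.0006 -0.0004  0.0021] turn [-0.    0.01  0.12]
```

Call:
drive_tool(
  targets=[
    [0,0,0.0005,0,0,0,-1],
    [0,0,0.001,0,0,0,-1],
    [0,0,0.0015,0,0,0,-1],
    [0,0,0.002,0,0,0,-1],
    [0,0,0.0025,0,0,0,-1],
    [0,0,0.0025,0,0,0,-1],
    [0,0,0.0025,0,0,0,-1],
    [0,0,0.0025,0,0,0,-1],
    [0,0,0.0025,0,0,0,-1],
    [0,0,0.0025,0,0,0,-1],
  ],
)

```text
clock: 25.8
eef_pos: [0.5161, -0.2914, 0.2013]
orientation: [-0.431, 0.902, -0.0, 0.0]
contact_force: [-1.9, 0.5, 5.0]
width: 0.729
```

Call:
drive_tool(
  targets=[
    [0,0,-0.0005,0,0,0,-1],
    [0,0,-0.0005,0,0,0,-0.3],
    [0,0,-0.0005,0,0,0,1],
    [0,0,-0.0005,0,0,0,1],
    [0,0,-0.0005,0,0,0,1],
    [0,0,-0.0005,0,0,0,1],
    [0,0,-0.03,0,0,0,1],
    [0,0,-0.07,0,0,0,1],
    [0,0,-0.1,0,0,0,1],
    [0,0,-0.1,0,0,0,1],
  ],
)

```text
clock: 26.63
eef_pos: [0.5192, -0.2907, 0.307]
orientation: [-0.431, 0.902, -0.003, 0.004]
contact_force: [1.4, -0.0, 1.3]
width: 0.997
```

```bash
python3 wr.py 14;python3 circ.py 14 .5165 -.291 .045 .170 .178; python3 circ.py 14 .5165 -.291 .045 .115 .123; python3 go.py .62 -.1 .26 93
```

```text
tcp [ 0.5192 -0.2907  0.307 ] cam in tool [ 0.0719  0.0014 -0.0692] ground -0.0008422212978251531
2093 [ 0.515  -0.2919  0.1719] enc [ 0.5158 -0.291 ] 0.0329 fit [ 0.5155 -0.2913  0.03  ]
1409 [ 0.5007 -0.3102  0.12  ] enc [ 0.514 -0.294] 0.0375 fit [ 0.5179 -0.2885  0.0361]
t 26.68 pos [ 0.5179 -0.2911  0.304 ] yaw 141.11 w 1.004 F [-0.1 -0.3 -0.9] q [ 1.    0.85 -1.1   1.64  0.82  1.17  2.15]
shift [-0.2127  0.0408  0.0444] turn [-0.27  0.31 48.11]
```

View pics/w14.png

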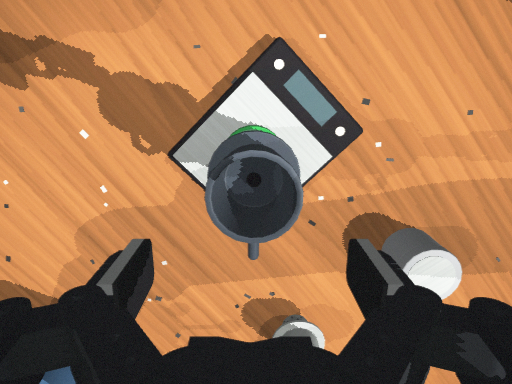

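```bash
python3 go.py .66 -.07 .27 93
```

```text
t 26.68 pos [ 0.5179 -0.2911  0.304 ] yaw 141.11 w 1.004 F [-0.1 -0.3 -0.9] q [ 1.    0.85 -1.1   1.64  0.82  1.17  2.15]
shift [-0.2612  0.0284  0.0346] turn [-0.27  0.31 48.11]
```

Call:
drive_tool(
  targets=[
    [-0.04,0.004,0,0,0,7,1],
    [-0.08,0.008,0,0,0,14,1],
    [-0.12,0.012,0,0,0,21,1],
    [-0.16,0.016,0.01,0,0,28,1],
    [-0.2,0.02,0.02,0,0,35,1],
    [-0.235,0.024,0.03,0,0,42,1],
    [-0.26,0.028,0.035,0,0,48,1],
    [-0.26,0.028,0.035,0,0,48,1],
    [-0.26,0.028,0.035,0,0,48,1],
    [-0.26,0.028,0.035,0,0,48,1],
  ],
)

```text
clock: 27.52
eef_pos: [0.6568, -0.0725, 0.2645]
orientation: [-0.027, 1.0, -0.001, -0.001]
contact_force: [-0.4, -0.6, 0.4]
width: 1.0
```

```bash
python3 wr.py 15;python3 circ.py 15 .6235 -.068 .04 .056 .063; python3 circ.py 15 .6235 -.068 .045 .03 .037; python3 go.py .6235 -.068 .17 93
```

```text
tcp [ 0.6568 -0.0725  0.2645] cam in tool [ 0.0726  0.0002 -0.0691] ground -0.0008282493924605517
660 [ 0.6229 -0.0658  0.0589] enc [ 0.6235 -0.066 ] 0.0251 fit [ 0.6232 -0.0661  0.0232]
3215 [ 0.6202 -0.0667  0.0345] enc [ 0.6236 -0.0661] 0.0339 fit [ 0.6176 -0.0673  0.0222]
t 27.57 pos [ 0.6568 -0.0734  0.2648] yaw 93.05 w 0.998 F [ 0.6 -0.1  0.4] q [ 0.44  0.89 -0.82  1.47  0.7   1.09  1.1 ]
shift [0.0328 0.0073 0.0948] turn [-0.09 -0.09  0.05]
```

View pics/w15.png

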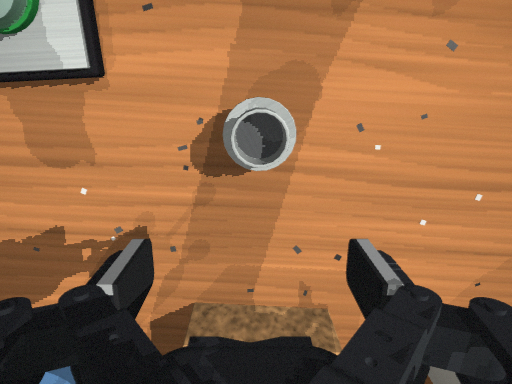

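```bash
python3 - <<'E'
from h import *
W=np.load("pics/w15W.npy"); print(W[315,260],W[308,200])
E
python3 go.py .6236 -.066 .107 93
```

```text
[ 0.82814912 -0.05136915  0.01859449] [ 0.82834491 -0.12030155  0.01120807]
t 27.57 pos [ 0.6568 -0.0734  0.2648] yaw 93.05 w 0.998 F [ 0.6 -0.1  0.4] q [ 0.44  0.89 -0.82  1.47  0.7   1.09  1.1 ]
shift [0.0325 0.0094 0.1578] turn [-0.09 -0.09  0.05]
```

Call:
drive_tool(
  targets=[
    [0.01,0.005,0.02,0,0,0,1],
    [0.02,0.007,0.04,0,0,0,1],
    [0.032,0.009,0.06,0,0,0,1],
    [0.032,0.009,0.08,0,0,0,1],
    [0.032,0.009,0.1,0,0,0,1],
    [0.032,0.009,0.11,0,0,0,1],
    [0.032,0.009,0.115,0,0,0,1],
    [0.032,0.009,0.115,0,0,0,1],
    [0.032,0.009,0.115,0,0,0,1],
    [0.032,0.009,0.115,0,0,0,1],
  ],
)

```text
clock: 28.4
eef_pos: [0.6257, -0.0642, 0.1518]
orientation: [-0.027, 1.0, 0.0, 0.001]
contact_force: [0.4, 1.0, -0.3]
width: 0.996
```

```bash
python3 wr.py 16;python3 circ.py 16 .6235 -.068 .04 .056 .063; python3 circ.py 16 .6235 -.068 .045 .03 .037; python3 go.py .6236 -.066 .107 93
```

```text
tcp [ 0.6257 -0.0642  0.1518] cam in tool [ 0.0726  0.0002 -0.0692] ground -0.0008287392462306514
1692 [ 0.6229 -0.066   0.0587] enc [ 0.6233 -0.0659] 0.0255 fit [ 0.6227 -0.0659  0.0231]
5903 [ 0.6175 -0.0661  0.0345] enc [ 0.6231 -0.066 ] 0.0339 fit [ 0.6142 -0.0662  0.0219]
t 28.45 pos [ 0.6257 -0.0641  0.1518] yaw 93.1 w 1.006 F [-0.   0.3 -0. ] q [ 0.41  0.99 -0.73  1.65  0.84  0.85  0.94]
shift [ 0.0023 -0.0018  0.0448] turn [0.01 0.13 0.1 ]
```

View pics/w16.png

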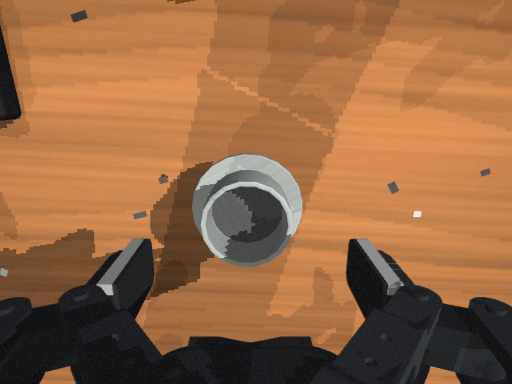

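Call:
drive_tool(
  targets=[
    [0.0025,-0.002,0.01,0,0,0,1],
    [0.0025,-0.002,0.02,0,0,0,1],
    [0.0025,-0.002,0.03,0,0,0,1],
    [0.0025,-0.002,0.038,0,0,0,1],
    [0.0025,-0.002,0.042,0,0,0,1],
    [0.0025,-0.002,0.044,0,0,0,1],
    [0.0025,-0.002,0.044,0,0,0,1],
    [0.0025,-0.002,0.044,0,0,0,1],
    [0.0025,-0.002,0.044,0,0,0,1],
    [0.0025,-0.002,0.044,0,0,0,1],
  ],
)

```text
clock: 29.28
eef_pos: [0.6229, -0.0663, 0.107]
orientation: [-0.027, 1.0, 0.0, 0.0]
contact_force: [0.5, -0.4, -0.2]
width: 1.0
```

```bash
python3 go.py .6233 -.066 .108 93
```

```text
t 29.28 pos [ 0.6229 -0.0663  0.107 ] yaw 93.12 w 1.0 F [ 0.5 -0.4 -0.2] q [ 0.4   1.05 -0.69  1.67  0.9   0.78  0.89]
shift [-0.0004  0.0002 -0.001 ] turn [0.01 0.05 0.12]
```

Call:
drive_tool(
  targets=[
    [0,0,-0.001,0,0,0,0.7],
    [0,0,-0.001,0,0,0,0.4],
    [0,0,-0.001,0,0,0,0.1],
    [0,0,-0.001,0,0,0,-1],
    [0,0,-0.001,0,0,0,-1],
    [0,0,-0.001,0,0,0,-1],
    [0,0,-0.001,0,0,0,-1],
    [0,0,-0.001,0,0,0,-1],
    [0,0,-0.001,0,0,0,-1],
    [0,0,-0.001,0,0,0,-1],
  ],
)

```text
clock: 30.12
eef_pos: [0.623, -0.0662, 0.1083]
orientation: [-0.027, 1.0, -0.0, 0.001]
contact_force: [-2.3, 0.2, 5.6]
width: 0.565
```

```bash
python3 go.py .6233 -.066 .108 93
```

```text
t 30.12 pos [ 0.623  -0.0662  0.1083] yaw 93.12 w 0.565 F [-2.3  0.2  5.6] q [ 0.4   1.04 -0.69  1.67  0.9   0.78  0.89]
shift [-0.0003  0.0002  0.0003] turn [-0.    0.06  0.12]
```

Call:
drive_tool(
  targets=[
    [0,0,-0.005,0,0,0,-1],
    [0,0,-0.015,0,0,0,-1],
    [0,0,-0.03,0,0,0,-1],
    [0,0,-0.06,0,0,0,-1],
    [0,0,-0.09,0,0,0,-1],
    [0,0,-0.12,0,0,0,-1],
    [0,0,-0.15,0,0,0,-1],
    [0,0,-0.18,0,0,0,-1],
    [0,0,-0.2,0,0,0,-1],
    [0,0,-0.2,0,0,0,-1],
  ],
)

```text
clock: 30.95
eef_pos: [0.6246, -0.0651, 0.314]
orientation: [-0.027, 1.0, 0.001, 0.005]
contact_force: [0.9, -0.1, -1.0]
width: 0.568
```

```bash
python3 go.py .5158 -.291 .32 93; python3 wr.py 17
```

```text
t 30.95 pos [ 0.6246 -0.0651  0.314 ] yaw 93.12 w 0.568 F [ 0.9 -0.1 -1. ] q [ 0.47  0.8  -0.86  1.53  0.65  1.11  1.09]
shift [ 0.1209 -0.2197 -0.0073] turn [0.04 0.57 0.12]
tcp [ 0.6246 -0.0651  0.314 ] cam in tool [ 0.0726  0.0002 -0.0692] ground -0.0008371738205973566
```

View pics/w17.png

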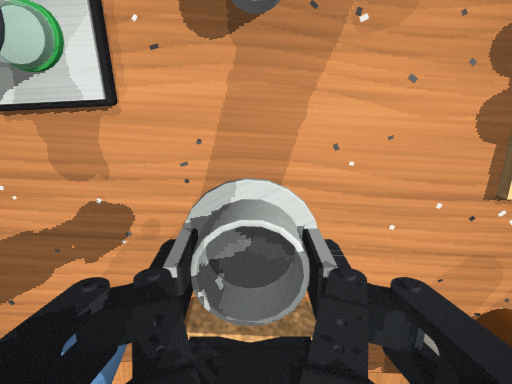

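Call:
drive_tool(
  targets=[
    [0.02,-0.035,-0.005,0,0,0,-1],
    [0.04,-0.07,-0.01,0,0,0,-1],
    [0.055,-0.105,-0.01,0,0,0,-1],
    [0.075,-0.14,-0.01,0,0,0,-1],
    [0.095,-0.175,-0.01,0,0,0,-1],
    [0.11,-0.2,-0.01,0,0,0,-1],
    [0.12,-0.216,-0.01,0,0,0,-1],
    [0.12,-0.216,-0.01,0,0,0,-1],
    [0.12,-0.216,-0.01,0,0,0,-1],
    [0.12,-0.216,-0.01,0,0,0,-1],
  ],
)

```text
clock: 31.83
eef_pos: [0.5145, -0.2874, 0.3172]
orientation: [-0.028, 1.0, 0.001, -0.0]
contact_force: [0.6, 0.0, -0.7]
width: 0.569
```

```bash
python3 wr.py 18; python3 go.py .5158 -.291 .28 93; python3 circ.py 18 .516 -.291 .05 .168 .18
```

```text
tcp [ 0.5145 -0.2874  0.3172] cam in tool [ 0.0726  0.0002 -0.0692] ground -0.000822849600511323
t 31.88 pos [ 0.5149 -0.2869  0.3174] yaw 93.26 w 0.567 F [-0.   0.3 -1.3] q [ 0.92  0.76 -0.91  1.64  0.66  1.08  1.45]
shift [-0.0007 -0.0042  0.0374] turn [0.08 0.   0.26]
893 [ 0.4941 -0.2947  0.1718] enc [ 0.5107 -0.2918] 0.032 fit [ 0.5155 -0.2908  0.0303]
```

View pics/w18.png

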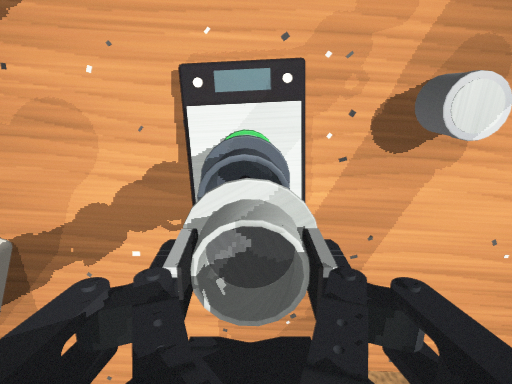

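Call:
drive_tool(
  targets=[
    [-0.001,-0.004,0.005,0,0,0,-1],
    [-0.001,-0.004,0.01,0,0,0,-1],
    [-0.001,-0.004,0.02,0,0,0,-1],
    [-0.001,-0.004,0.025,0,0,0,-1],
    [-0.001,-0.004,0.025,0,0,0,-1],
    [-0.001,-0.004,0.025,0,0,0,-1],
    [-0.001,-0.004,0.025,0,0,0,-1],
    [-0.001,-0.004,0.025,0,0,0,-1],
    [-0.001,-0.004,0.025,0,0,0,-1],
    [-0.001,-0.004,0.025,0,0,0,-1],
  ],
)

```text
clock: 32.72
eef_pos: [0.5158, -0.2925, 0.2929]
orientation: [-0.027, 1.0, -0.0, 0.0]
contact_force: [0.3, -0.3, -0.7]
width: 0.566
```

```bash
python3 go.py .5157 -.291 .2513 93
```

```text
t 32.72 pos [ 0.5158 -0.2925  0.2929] yaw 93.11 w 0.566 F [ 0.3 -0.3 -0.7] q [ 0.91  0.79 -0.89  1.66  0.69  1.04  1.43]
shift [0.0001 0.0015 0.0416] turn [-0.01  0.03  0.11]
```

Call:
drive_tool(
  targets=[
    [0,0.0015,0.004,0,0,0,-1],
    [0,0.0015,0.008,0,0,0,-1],
    [0,0.0015,0.012,0,0,0,-1],
    [0,0.0015,0.016,0,0,0,-1],
    [0,0.0015,0.02,0,0,0,-1],
    [0,0.0015,0.024,0,0,0,-1],
    [0,0.0015,0.028,0,0,0,-1],
    [0,0.0015,0.032,0,0,0,-1],
    [0,0.0015,0.035,0,0,0,-1],
    [0,0.0015,0.037,0,0,0,-1],
  ],
)

```text
clock: 33.55
eef_pos: [0.5155, -0.291, 0.255]
orientation: [-0.027, 1.0, 0.0, -0.0]
contact_force: [-0.4, -0.4, -1.1]
width: 0.566
```

```bash
python3 go.py .5157 -.291 .2513 93
```

```text
t 33.55 pos [ 0.5155 -0.291   0.255 ] yaw 93.12 w 0.566 F [-0.4 -0.4 -1.1] q [ 0.9   0.83 -0.85  1.7   0.74  0.97  1.38]
shift [-0.0002 -0.      0.0037] turn [ 0.01 -0.03  0.12]
```

Call:
drive_tool(
  targets=[
    [0,0,0.0005,0,0,0,-1],
    [0,0,0.001,0,0,0,-1],
    [0,0,0.0015,0,0,0,-1],
    [0,0,0.002,0,0,0,-1],
    [0,0,0.0025,0,0,0,-1],
    [0,0,0.003,0,0,0,-1],
    [0,0,0.0035,0,0,0,-1],
    [0,0,0.0035,0,0,0,-1],
    [0,0,0.0035,0,0,0,-1],
    [0,0,0.0035,0,0,0,-1],
  ],
)

```text
clock: 34.38
eef_pos: [0.5157, -0.291, 0.2521]
orientation: [-0.027, 1.0, 0.0, 0.0]
contact_force: [-0.1, 0.4, -0.8]
width: 0.569
```

Call:
drive_tool(
  targets=[
    [0,0,0.0005,0,0,0,-1],
    [0,0,0.001,0,0,0,-1],
    [0,0,0.0015,0,0,0,-1],
    [0,0,0.0015,0,0,0,-1],
    [0,0,0.0015,0,0,0,-1],
    [0,0,0.0015,0,0,0,-1],
    [0,0,0.0015,0,0,0,-1],
    [0,0,0.0015,0,0,0,-1],
    [0,0,0.0015,0,0,0,-1],
    [0,0,0.0015,0,0,0,-1],
  ],
)

```text
clock: 35.22
eef_pos: [0.516, -0.291, 0.2517]
orientation: [-0.027, 1.0, -0.001, 0.001]
contact_force: [-2.1, -0.3, 6.3]
width: 0.563
```

Call:
drive_tool(
  targets=[
    [0,0,-0.0005,0,0,0,-1],
    [0,0,-0.0005,0,0,0,-0.2],
    [0,0,-0.0005,0,0,0,0.3],
    [0,0,-0.0005,0,0,0,1],
    [0,0,-0.0005,0,0,0,1],
    [0,0,-0.0005,0,0,0,1],
    [0,0,-0.01,0,0,0,1],
    [0,0,-0.03,0,0,0,1],
    [0,0,-0.06,0,0,0,1],
    [0,0,-0.09,0,0,0,1],
  ],
)

```text
clock: 36.05
eef_pos: [0.5152, -0.2907, 0.3416]
orientation: [-0.027, 1.0, 0.001, -0.001]
contact_force: [-0.8, -1.2, -0.3]
width: 1.003
```

Call:
drive_tool(
  targets=[
    [0,0,0,0,0,0,1],
    [0,0,0,0,0,0,1],
    [0,0,0,0,0,0,1],
    [0,0,0,0,0,0,1],
    [0,0,0,0,0,0,1],
    [0,0,0,0,0,0,1],
    [0,0,0,0,0,0,1],
    [0,0,0,0,0,0,1],
    [0,0,0,0,0,0,1],
    [0,0,0,0,0,0,1],
  ],
)

```text
clock: 36.88
eef_pos: [0.5156, -0.291, 0.3405]
orientation: [-0.027, 1.0, 0.0, -0.0]
contact_force: [0.2, -0.0, 0.2]
width: 1.0
```

```bash
python3 wr.py 19; python3 circ.py 19 .516 -.291 .05 .2 .21;python3 circ.py 19 .516 -.291 .05 .172 .182; python3 - <<'E'
from plant import arm
from h import *
im=[]
for n in ["scene","side"]:
    p,d=arm.camera(n); W=cloud(arm.get_calibration(n),d); np.save(f"pics/w{n}W.npy",W); im.append(p[:,:,::-1])
cv2.imwrite("pics/end.png",cv2.resize(np.hstack([im[0][100:,:400],im[1][100:,:400]]),None,fx=1,fy=1))
E
for n in scene side; do echo $n; python3 circ.py $n .446 -.07 .05 .055 .065; done
```

```text
tcp [ 0.5156 -0.291   0.3405] cam in tool [ 0.0726  0.0002 -0.0692] ground -0.0008295967381273422
1023 [ 0.516  -0.2907  0.2023] enc [ 0.5165 -0.2906] 0.0253 fit [ 0.5161 -0.2909  0.0232]
4227 [ 0.5112 -0.2911  0.178 ] enc [ 0.5162 -0.2908] 0.0339 fit [ 0.5082 -0.2912  0.022 ]
scene
484 [ 0.4498 -0.0729  0.0599] enc [ 0.4473 -0.0704] 0.035 fit [ 0.4489 -0.0728  0.0245]
side
631 [ 0.4445 -0.072   0.0585] enc [ 0.4441 -0.0702] 0.0346 fit [ 0.4445 -0.0714  0.0242]
```

View pics/end.png

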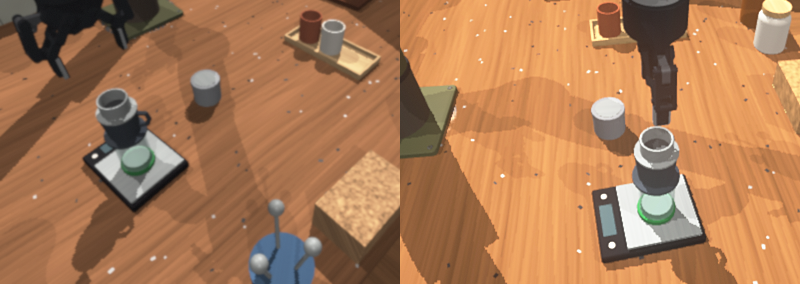

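View pics/w19.png

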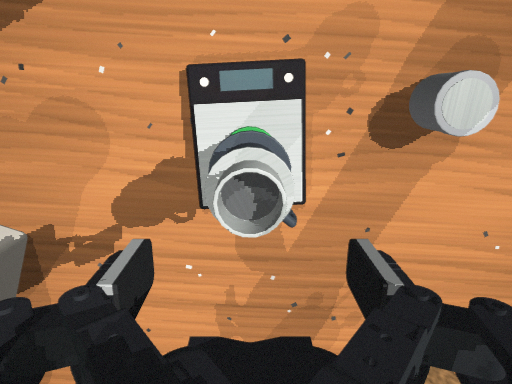

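```bash
python3 -c "
from plant import arm
print(arm.hand_in())"
```

```text
the job is handed in; nothing more can be done
None
```

The pour-over is stacked on the scale in the required order, and I handed the job in at about 37 s; hand-in reports no verdict.

| Piece | Measured centre (x, y in m) | Reference |
|---|---|---|
| Coaster | (0.5165, -0.2911) | about 2 mm from the plate centre at (0.518, -0.2907) |
| Cup | (0.5168, -0.2912) | under 1 mm from the coaster |
| Dripper | (0.5158, -0.291), rim at 0.1725 m | about 1 mm from the cup; 0.173 m if seated |
| Filter | (0.5163, -0.2907), top at 0.2023 m, flange top at 0.178 m | under 1 mm from the dripper; 0.203 m and 0.177 m if seated |

- **How these were measured:** these are wrist camera readings. I measured the coaster, cup and dripper just after placing each one. Only the filter was remeasured at the end, though the last pictures show the stack upright.
- **Contact force:** the cup touched down at 13 N, the dripper at 5 N and the filter at 6 N. All three were let go at rest, and the gripper stayed open about 60 mm above the filter, touching nothing.
- **Other objects:** the tin's measured centre moved by about 2 mm at most, which is within measurement noise. The white and terracotta cups look upright in place in the last scene picture, but I did not remeasure them.
- **Disagreements:** the fixed scene and side cameras disagreed with each other by 2–5 mm, so I used the wrist camera. Circle fits on the partly hidden dripper and filter flanges were a few mm off, so I did not use them.

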